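Repack the loan tool case

ROBOT

A 7-joint arm with a two-finger parallel gripper is mounted at the origin on the work surface. World frame = base frame: x ahead of the robot, y to its left, z up, the work surface at z = 0. Lengths are in m, angles in rad, forces in N, time in s.
With the tool pointing down it reaches from about 0.4 to 0.85 m from the base axis. Payload 4.5 kg.
Tool frame: the origin (TCP) lies midway between the tips of the shut fingers; the grasp point (between the pads) lies 19 mm behind it; z points along the fingers, y is the direction in which the jaws open and shut (so a half turn about z gives the same grasp; the last joint's range is limited). The gripper opens to 88 mm and grips with 3 to 60 N. Pads are 18 mm wide; open, the fingers measure 123 mm over their backs; the gripper's body (75 mm by 187 mm) begins 45 mm behind the grasp point.
Start: joints at [-1.259, 0.689, -0.195, 1.565, 0.157, 0.902, -0.215], TCP at [0.171, 0.601, 0.208] pointing down, gripper open.
Joint ranges: [-3.01, 3.01], [-0.46, 2.08], [-1.47, 1.51], [0.13, 2.56], [-1, 4.14], [0.04, 2.09], [-2.66, 2.66]. Speed limits (rad/s): [2.57, 2.57, 3.14, 3.14, 3.14, 3.14, 3.14].

INTERFACE

Orientations are given as a unit quaternion [x, y, z, w].
In Python, from plant import get_state, snapshot, finish_job, regions_of gives the robot as it stands.
- The arm moves only by the tool send_rows, never from a script. Its argument "series" is a list of rows, each an object of numbers: "grip": the opening, from 0 (shut) to 1 (fully open); "dx", "dy", "dz": the shift along the tool's x, y, z in mm; "turn": the turn about the tool's z in rad. A call has 1 to 20 rows; each row shifts and turns the commanded pose from where the row before left it, along the tool's axes as they then stand; what a row does not reach is not made up. A row lasts 1/10 s, in which the tool goes at most 50 mm and 8.59 degrees, less where a joint would pass 70% of its speed; a pose out of reach is approached as far as the arm can. A call is refused whole if a number of a shift passes 50 or a number of a turn 0.15, either way. A call with a gripper value outside its range is refused whole. The fingers move at their own pace and stop on an object; "force" is the grip in N (left out, the last holds). Time passes only in rows, so rows that do not move let the fingers close. It gives the time, the measured TCP pose, the force and the opening at its end, in the units of the state.
- get_state(): the state, without advancing time (a new reading comes with each control period).
- snapshot(name): name is "scene" or "side" or "wrist"; returns a dict with "img" (480x640x3 uint8, red, green, blue), "depth" (480x640 float32, m along the optical axis (not along the pixel's ray), 0 where there is no reading), "fov_y" (degrees; the focal length in pixels is half the picture's height over the tangent of half this angle, whatever the lens; pixels are square), "cx", "cy" (the principal point, pixels), "R" (3x3) and "t" (3): a world point X has camera coordinates R X + t. Camera axes: x right, y down, z forward; pixel columns grow to the right and rows downward; lengths in m; the calibration is good to about 2 mm. The wrist camera is an equidistant fisheye: a pixel r from the principal point sees the ray r / f radians off the axis. A picture is of the moment at which its call begins.
- finish_job(): hands the job in, once; it reports no verdict.
Trained networks look in a picture, given as the dict that the camera call returned (one of the last four; its "shot" number tells which), for a name from the list of things; names that differ only in an ending like _2 or _b are one class to them, and where a whole thing is asked for, a point or a joint stands for the part that bears it (a point fixed in the world has none). Each returns a list of dicts, best first, with "score" (0 to 1); they miss things now and then, are a little off and sometimes report something else, mostly with a low value. They report only what shows in the picture. A call takes as long as a camera call. They do not tell look-alikes from the thing itself.
- regions_of(picture, target): "pixels" (480x640 bool, what is visible of it) and "extent" ([left, top, right, bottom] in pixels, round what is visible of it).
The state is a dict: "clock": time; "q": joint angles; "qd": joint speeds; "joint_torque": joint torques, N m; "tool_pos": TCP position; "eef_rot": TCP orientation; "contact_force": force on the tool from outside, world axes, zero at the start; "moment": the same for the moment, N m; "opening": opening from 0.0 (shut) to 1.0 (fully open).
Only numpy, scipy, OpenCV 4.12 (cv2) and the standard library are available. Lean on these libraries where they do the work, as an engineer would, in place of code of your own. Each camera call takes 0.05 s, during which the arm holds its last target.

TASK

Put the loan tool case back together: lay the red-handled ratchet into its matching cutout, head in the round end, and press it fully home, and also press home the pressure gauge that is still sticking up out of its own cutout. Both tools must end sitting flat on the bottom of their cutouts, let go, and the boxes and the filter standing about must be left where they are.

Things in the scene. Friction and masses are not known exactly. Their poses are not given: they have to be found in the camera images.
- case: Open blue tool case fixed to the bench, 230 (its x) by 260 (y) by 30 mm high, filled level with its rim by a rigid dark insert with two shaped cutouts, 20 mm deep (floors 10 mm above the bench), each its tool's outline plus 1.5 to 2 mm play all round. Origin: centre of the underside, on the bench; z up. Its empty lid, 26 mm high, lies open flat on the +x side, from x = 120 to 340 mm.
- ratchet_pocket (a point): Centre of the ratchet's cutout, on its floor, at x = -52 mm of the case, whose axes it has. Runs along the case's y, round end to +y. Two facing pairs of sprung amber nubs stand 3.5 to 4 mm out of its walls, widest 14 mm below the rim: a tool laid in rests on them, often a bit crooked, its top 13 to 16 mm above the rim. Pushed past (3 to 10 N at each pair, pressing the ends in turn) it sits on the floor, top 4 mm above the rim, held.
- gauge_pocket (a point): Centre of the gauge's cutout, on its floor, at x = +52 mm of the case, whose axes it has. Runs along the case's y, round end to +y. It has two pairs of nubs like those of the ratchet's cutout. Press the gauge first above its origin, which takes both pairs at once (5 to 15 N), then at dial and stem; pressed at one end only it tilts and binds. Go over a tool again if an end has come up.
- ratchet: Ratchet lying flat and loose on the bench, 180 mm long, 24 mm thick throughout, 0.3 to 0.45 kg. Origin: mid-length on the underside, near the centre of mass; x points to the head, z up. Red grip 22 mm wide, x = -90 to +12 mm; steel neck 13 mm wide; round head 36 mm in diameter, centred at x = +72 mm. Seated, its origin is at ratchet_pocket and its x along the case's +y.
- ratchet_head (a point): Top of the ratchet's head, at x = +72, z = 24 mm in the ratchet's frame, above one pair of nubs when the tool lies in its cutout. Seated it is 34 mm above the bench.
- ratchet_handle (a point): Top of the ratchet's red grip, at x = -60, z = 24 mm in the ratchet's frame, above the other pair of nubs. Seated it is 34 mm above the bench.
- gauge: Dial pressure gauge, 125 mm long, 24 mm thick, 0.2 to 0.33 kg: black round body 64 mm in diameter, centred at x = +28 mm, with a white dial (may be pressed), and a stem 16 mm wide to x = -65 mm. Starts in its cutout, the right way round, but resting on the nubs, 9 to 12 mm too high. Origin: on the underside, between dial and stem. Seated, it is at gauge_pocket, its x along the case's +y.
- gauge_dial (a point): Top of the gauge over the dial's centre (x = +28, z = 24 mm in the gauge's frame), between one pair of nubs. Seated it is 34 mm above the bench.
- gauge_stem (a point): Top of the gauge's stem (x = -45, z = 24 mm in the gauge's frame), between the other pair of nubs. Seated it is 34 mm above the bench.
- carton: Bystander: brown cardboard parts box with a yellow band, 55 by 110 by 45 mm high, standing loose on the bench near the ratchet; it and the ratchet may change places. Origin: centre of the underside.
- filter: Bystander: orange and white oil filter standing loose on end, 76 mm in diameter (80 mm over its ribs), 85 mm high. Origin: centre of the underside.
- padbox: Bystander: flat white and blue parts box, 75 by 120 by 30 mm high, loose. Origin: centre of the underside.
There are look-alikes about, which are no part of the job. What is shaped like the ratchet but blue is not meant. There is more than one size of the gauge; the job needs the larger.

How it is judged:
By the outcome, as a careful person would: the job done as asked, in the order asked, and still so for the second after the job is handed in, with the robot touching nothing.
It also fails if it takes over 72 s, if anything falls off the work surface, if the arm or the gripper's body presses on something with over 40 N, if the wrist force passes 120 N, or if a joint passes its speed limit or range.

## Working session

There is one attempt and no reset: what is moved stays moved. The work goes in short steps, Python scripts to look and compute and a tool call to move; the robot and the scene stay as the last step left them, time stands still between calls to the robot, and variables do not carry over. Pictures are saved under pics/ and viewed, and the job is handed in when it is done.

Besides the shell and the picture viewer there is one more tool, called in YAML: its name, and indented under it one key for each argument. send_rows: Moves the arm, as the interface text tells. Its arguments: {"type":"object","properties":{"series":{"type":"array","items":{"type":"object","properties":{"grip":{"type":"number"},"dx":{"type":"number"},"dy":{"type":"number"},"dz":{"type":"number"},"turn":{"type":"number"}}}},"force":{"type":"number"}},"required":["series"]}

```bash
ls; mkdir -p pics; cat > h.py <<'E'
import numpy as np, cv2
from plant import get_state, snapshot, finish_job, regions_of
def save(s,n,crop=None,scale=1):
    im=s["img"][:,:,::-1]
    if crop: l,t,r,b=crop; im=im[t:b,l:r]
    if scale!=1: im=cv2.resize(im,None,fx=scale,fy=scale,interpolation=cv2.INTER_CUBIC)
    cv2.imwrite("pics/"+n,im)
def world(s,wrist=False):
    H,W=s["depth"].shape; f=H/2/np.tan(np.radians(s["fov_y"])/2)
    u,v=np.meshgrid(np.arange(W),np.arange(H)); x=(u-s["cx"])/f; y=(v-s["cy"])/f
    if wrist:
        r=np.hypot(x,y); k=np.where(r>1e-6,np.tan(np.minimum(r,1.5))/np.maximum(r,1e-6),1); x=x*k;y=y*k
    d=s["depth"]; P=np.stack([x*d,y*d,d],-1)
    Wd=(P-s["t"])@s["R"]; Wd[d<=0]=np.nan
    return Wd
E
python3 - <<'E'
from h import *
import pickle
D={}
for n in ["scene","side","wrist"]:
    s=snapshot(n); save(s,n+"0.png"); D[n]=s
    print(n,s["fov_y"],s["cx"],s["cy"],s["shot"],(-s["R"].T@s["t"]).round(3))
pickle.dump(D,open("d0.pkl","wb"))
print(get_state())
E
```

```text
pics
scene 54.48838636563914 324.98005229672543 234.77763799319416 1 [1.391 0.508 0.796]
side 51.280043376910356 324.8172062333542 239.75034248831486 2 [ 0.51  -0.983  0.931]
wrist 65.70646984690485 313.37907453441136 236.4933064640327 3 [0.105 0.619 0.384]
{'clock': 0.15, 'q': array([-1.25921058,  0.6898006 , -0.19452672,  1.56606852,  0.15729966,
        0.90252517, -0.21510236]), 'qd': array([-0.00079   , -0.00435666, -0.00105507, -0.00216759, -0.00141621,
       -0.00056907,  0.00102153]), 'joint_torque': array([-1.08563283e-03, -5.27861595e+01, -1.26805421e+00, -1.53586543e+01,
       -5.24398265e-02,  3.91242575e-03,  1.06735679e-04]), 'tool_pos': array([0.17128863, 0.6005315 , 0.20739826]), 'eef_rot': array([ 1.38418095e-01,  9.90373633e-01, -7.04642181e-04, -4.52354843e-05]), 'contact_force': array([ 0.43815689,  0.35054617, -0.68089966]), 'moment': array([-0.03617244, -0.03368763,  0.03977594]), 'opening': 1.0029921343625807}
```

View pics/scene0.png

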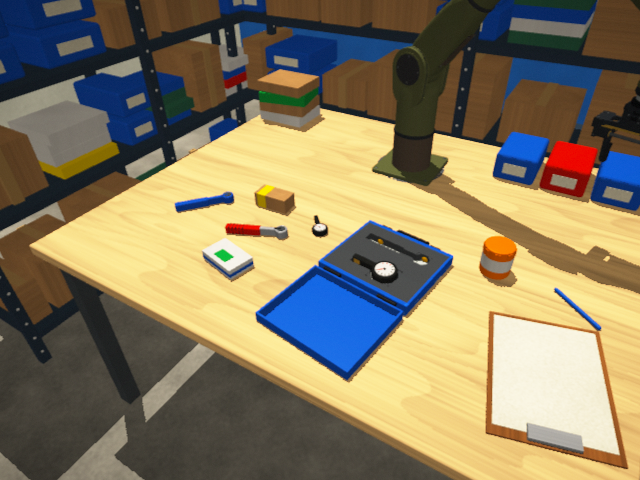

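View pics/side0.png

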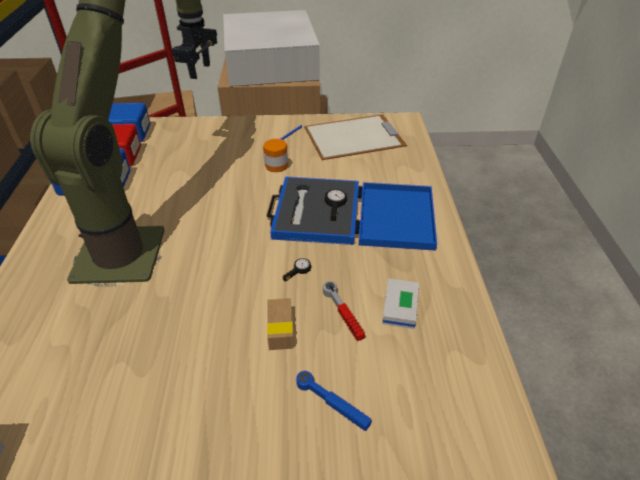

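View pics/wrist0.png

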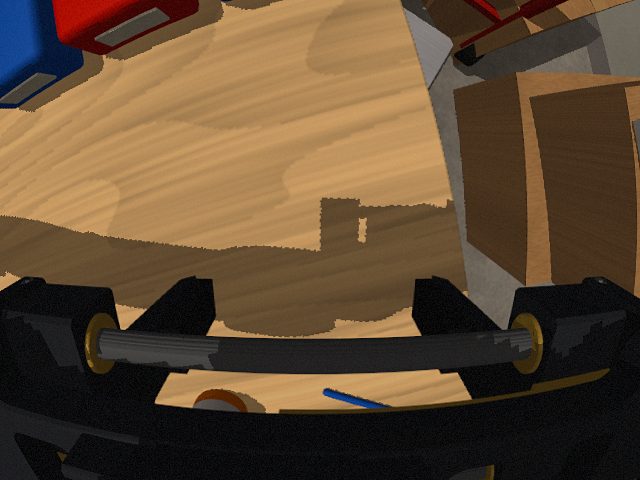

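The ratchet could be the red one (side 343,310; scene 257,230) or the blue look-alike (side 335,400; scene 205,201). I choose the red one. The gauge could be the one in the case (side 336,200) or the small loose one (side 298,268). I choose the one in the case. Next I measure both.

```bash
python3 - <<'E'
from h import *
import pickle
D=pickle.load(open("d0.pkl","rb"))
s=D["side"]; 
save(s,"crop_side.png",(260,165,440,350),4)
np.set_printoptions(precision=4,suppress=True)
for n in ["side","scene"]:
    s=D[n]; W=world(s)
    hsv=cv2.cvtColor(s["img"],cv2.COLOR_RGB2HSV)
    H,S,V=[hsv[...,i].astype(int) for i in range(3)]
    for t in ["case","ratchet","gauge","carton","filter","padbox"]:
        for r in regions_of(s,t):
            P=W[r["pixels"]]; P=P[~np.isnan(P[:,0])]
            print(n,t,round(r["score"],2),np.round(r["extent"]),np.median(P,0),"z",np.percentile(P[:,2],[2,50,98]), "x",np.percentile(P[:,0],[1,99]),"y",np.percentile(P[:,1],[1,99]))
E
```

```text
side case 0.93 [266. 175. 440. 250.] [0.6476 0.1194 0.0185] z [0.0011 0.0185 0.033 ] x [0.4058 0.8692] y [-0.0149  0.2799]
side case 0.43 [268. 302. 292. 350.] [ 0.4372 -0.2877  0.0442] z [0.0018 0.0442 0.0482] x [0.4086 0.4655] y [-0.3241 -0.2162]
side ratchet 0.91 [294. 369. 372. 429.] [ 0.5497 -0.4648  0.0226] z [0.0007 0.0226 0.0268] x [0.4761 0.616 ] y [-0.5189 -0.3963]
side ratchet 0.84 [321. 280. 365. 343.] [ 0.5857 -0.2378  0.0227] z [0.0061 0.0227 0.027 ] x [0.5401 0.6227] y [-0.3093 -0.1446]
side gauge 0.83 [324. 189. 346. 222.] [0.5843 0.1594 0.0442] z [0.0265 0.0442 0.0492] x [0.5569 0.6177] y [0.083  0.2059]
side gauge 0.73 [282. 257. 311. 283.] [ 0.4806 -0.0876  0.0155] z [-0.      0.0155  0.0204] x [0.4383 0.5102] y [-0.1185 -0.0395]
side carton 0.79 [269. 300. 290. 348.] [ 0.438  -0.288   0.0442] z [0.0044 0.0442 0.0482] x [0.4108 0.4655] y [-0.3241 -0.2132]
side filter 0.92 [264. 140. 287. 173.] [0.4095 0.373  0.0601] z [0.0013 0.0601 0.0875] x [0.3708 0.4448] y [0.3586 0.4294]
side filter 0.28 [326. 188. 347. 224.] [0.5841 0.1583 0.044 ] z [0.025  0.044  0.0492] x [
[... 477 characters left out ...]
216] z [0.0033 0.0216 0.0284] x [0.5472 0.6299] y [-0.3017 -0.1409]
scene gauge 0.77 [312. 216. 330. 239.] [ 0.4953 -0.0712  0.0179] z [0.005  0.0179 0.0217] x [0.4498 0.5152] y [-0.1116 -0.05  ]
scene gauge 0.62 [351. 252. 399. 283.] [0.5929 0.1693 0.0458] z [0.0297 0.0458 0.0497] x [0.5629 0.6242] y [0.0876 0.2074]
scene carton 0.71 [254. 184. 292. 214.] [ 0.4586 -0.2548  0.0385] z [0.0016 0.0385 0.0491] x [0.3604 0.4711] y [-0.323  -0.2105]
scene filter 0.59 [480. 233. 513. 283.] [0.4369 0.4025 0.0671] z [0.0073 0.0671 0.0884] x [0.3821 0.45  ] y [0.3639 0.4364]
scene padbox 0.78 [203. 239. 255. 278.] [ 0.7365 -0.2003  0.0307] z [0.0024 0.0307 0.0344] x [0.6824 0.7746] y [-0.2738 -0.1457]
```

```bash
python3 - <<'E'
from h import *
import pickle
D=pickle.load(open("d0.pkl","rb"))
np.set_printoptions(precision=4,suppress=True)
for n in ["side","scene"]:
    s=D[n]; W=world(s)
    rs=regions_of(s,"ratchet"); r=[r for r in rs if np.nanmedian(W[r["pixels"]][:,1])>-0.35][0]
    m=r["pixels"]&(W[...,2]>0.018); c=cv2.minAreaRect((W[m][:,:2]*1000).astype(np.float32)); print(n,"ratchet",c)
    P=W[m][:,:2]
    # head = greyish pixels far +y
    cc=P.mean(0); u=np.linalg.svd(P-cc)[2][0]; u*=np.sign(u[1]); print("axis",u,np.degrees(np.arctan2(u[1],u[0])),"ends",((P-cc)@u).min(),((P-cc)@u).max(),cc)
    # case insert top: z 0.024..0.034
    r=regions_of(s,"case")[0]
    m=r["pixels"]&(W[...,2]>0.0265)&(W[...,2]<0.035)
    P=W[m][:,:2]; P=P[P[:,0]<0.68]
    print("case",cv2.minAreaRect((P*1000).astype(np.float32)), len(P))
    m=r["pixels"]&(W[...,2]>0.02)&(W[...,2]<0.035); print(" all",cv2.minAreaRect((W[m][:,:2]*1000).astype(np.float32)))
E
```

```text
side ratchet ((580.1238403320312, -227.30645751953125), (32.988189697265625, 179.52685546875), 20.724943161010742)
axis [-0.393   0.9196] 113.13827141115064 ends -0.08693459777795198 0.09255428104806304 [ 0.584  -0.2288]
case ((555.0968017578125, 151.05374145507812), (268.8830871582031, 287.38677978515625), 81.64752197265625) 3703
 all ((632.4661865234375, 141.88214111328125), (271.76605224609375, 475.55670166015625), 82.1651382446289)
scene ratchet ((586.2447509765625, -223.2574462890625), (35.621517181396484, 176.79786682128906), 20.917268753051758)
axis [-0.396   0.9182] 113.32900440009828 ends -0.0906597179054847 0.08626059055470202 [ 0.5894 -0.2198]
case ((557.0872192382812, 151.80783081054688), (262.9586486816406, 280.3434143066406), 82.44805145263672) 5286
 all ((636.187255859375, 140.85848999023438), (263.01531982421875, 475.6885070800781), 82.03536224365234)
```

View pics/crop_side.png

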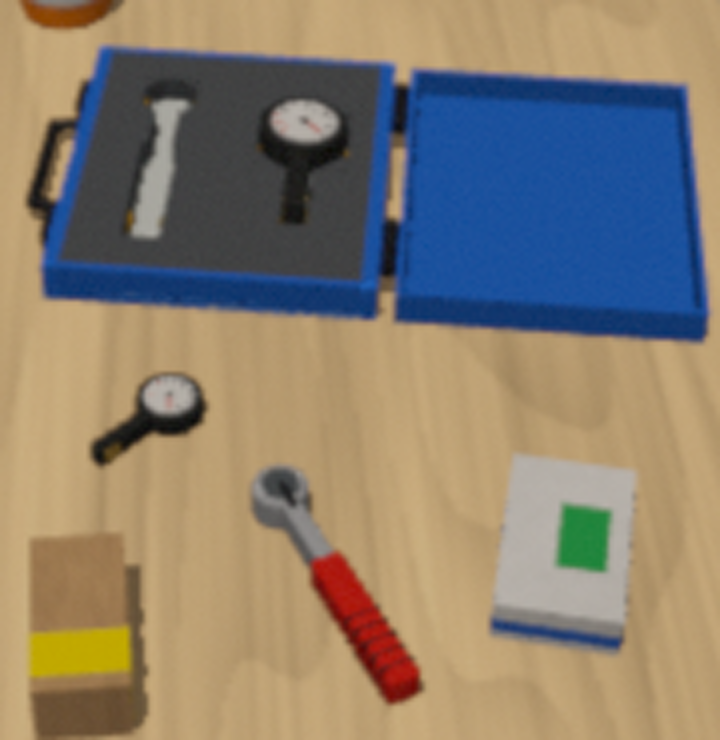

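```bash
cat >> h.py <<'E'
from scipy.spatial.transform import Rotation as Ro
def rows(dst,heading):
    """print tool-axis shifts (mm) at present orientation, turn to heading(deg, of tool x in world)"""
    st=get_state(); R=Ro.from_quat(st["eef_rot"]).as_matrix(); p=st["tool_pos"]
    h=np.degrees(np.arctan2(R[1,0],R[0,0])); dt=-((heading-h+180)%360-180)
    print("tcp",p.round(4),"head",round(h,2),"tilt z",R[:,2].round(4),"shift tool mm (current orient)",(R.T@(np.array(dst)-p)*1000).round(1),"turn rad",round(np.radians(dt),4),"F",st["contact_force"].round(1),"open",round(st["opening"],3),"t",st["clock"])
E
python3 - <<'E'
from h import *
import pickle
s=pickle.load(open("d0.pkl","rb"))["wrist"]
st=get_state(); R=Ro.from_quat(st["eef_rot"]).as_matrix(); c=-s["R"].T@s["t"]
print("cam in tool",R.T@(c-st["tool_pos"]),"axes in tool\n",(R.T@s["R"].T).round(3))
rows([0.53,0.10,0.33],82)
E
```

```text
cam in tool [ 0.06879528 -0.00112783 -0.17623298] axes in tool
 [[-0.001 -0.964 -0.267]
 [ 1.    -0.001 -0.001]
 [ 0.001 -0.267  0.964]]
tcp [0.1714 0.6011 0.2081] head 164.09 tilt z [ 0.e+00  1.e-04 -1.e+00] shift tool mm (current orient) [-482.3 -383.5 -122. ] turn rad 1.4327 F [ 0.4 -0.3 -0.1] open 0.998 t 0.95
```

```bash
python3 - <<'E'
from h import *
rows([0.519,0.056,0.28],82)
E
```

```text
tcp [0.1714 0.6011 0.2081] head 164.09 tilt z [ 0.e+00  1.e-04 -1.e+00] shift tool mm (current orient) [-483.8 -428.9  -72. ] turn rad 1.4327 F [ 0.4 -0.3 -0.1] open 0.998 t 0.95
```

send_rows:
  series:
    - {"dx": -24, "dy": -21, "dz": -4}
    - {"dx": -24, "dy": -21, "dz": -4}
    - {"dx": -24, "dy": -21, "dz": -4}
    - {"dx": -24, "dy": -21, "dz": -4}
    - {"dx": -24, "dy": -21, "dz": -4}
    - {"dx": -24, "dy": -21, "dz": -4}
    - {"dx": -24, "dy": -21, "dz": -4}
    - {"dx": -24, "dy": -21, "dz": -4}
    - {"dx": -24, "dy": -21, "dz": -4}
    - {"dx": -24, "dy": -21, "dz": -4}
    - {"dx": -24, "dy": -21, "dz": -4}
    - {"dx": -24, "dy": -21, "dz": -4}
    - {"dx": -24, "dy": -21, "dz": -4}
    - {"dx": -24, "dy": -21, "dz": -4}
    - {"dx": -24, "dy": -21, "dz": -4}
    - {"dx": -24, "dy": -21, "dz": -4}
    - {"dx": -24, "dy": -21, "dz": -4}
    - {"dx": -24, "dy": -21, "dz": -4}
    - {"dx": -24, "dy": -21, "dz": 0}
    - {"dx": -24, "dy": -21, "dz": 0}

```text
schema error: expected keys grip, dx, dy, dz, turn
```

send_rows:
  series:
    - {"turn": 0.14}
    - {"turn": 0.14}
    - {"turn": 0.14}
    - {"turn": 0.14}
    - {"turn": 0.14}
    - {"turn": 0.14}
    - {"turn": 0.14}
    - {"turn": 0.14}
    - {"turn": 0.14}
    - {"turn": 0.14}
    - {"turn": 0.03}
    - {}

```text
schema error: expected keys grip, dx, dy, dz, turn
```

```bash
python3 - <<'E'
from h import *
import pickle
rows([0.519,0.056,0.28],82)
s=snapshot("wrist"); save(s,"wrist1.png"); pickle.dump(s,open("w1.pkl","wb"))
print(get_state()["q"])
E
```

```text
tcp [0.1714 0.6011 0.2081] head 164.09 tilt z [ 0.e+00  1.e-04 -1.e+00] shift tool mm (current orient) [-483.8 -428.9  -72. ] turn rad 1.4327 F [ 0.4 -0.3 -0.1] open 0.998 t 0.95
[-1.25922253  0.68911193 -0.19457837  1.56529292  0.15728708  0.90247377
 -0.2150989 ]
```

View pics/wrist1.png

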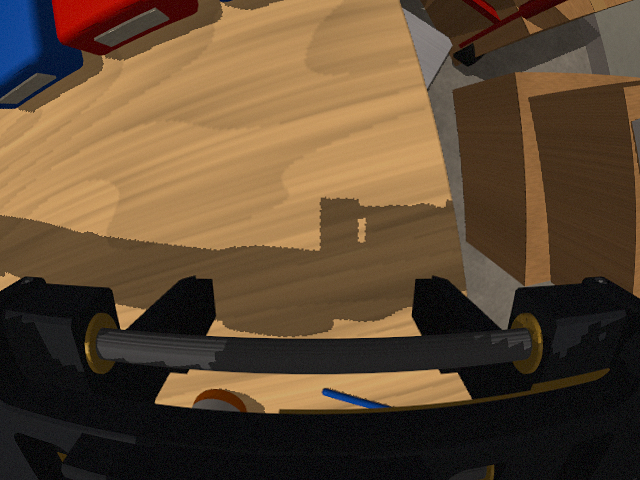

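All five keys are needed in every row.

send_rows:
  series:
    - {"grip": 1, "dx": -24, "dy": -21, "dz": -4, "turn": 0}
    - {"grip": 1, "dx": -24, "dy": -21, "dz": -4, "turn": 0}
    - {"grip": 1, "dx": -24, "dy": -21, "dz": -4, "turn": 0}
    - {"grip": 1, "dx": -24, "dy": -21, "dz": -4, "turn": 0}
    - {"grip": 1, "dx": -24, "dy": -21, "dz": -4, "turn": 0}
    - {"grip": 1, "dx": -24, "dy": -21, "dz": -4, "turn": 0}
    - {"grip": 1, "dx": -24, "dy": -21, "dz": -4, "turn": 0}
    - {"grip": 1, "dx": -24, "dy": -21, "dz": -4, "turn": 0}
    - {"grip": 1, "dx": -24, "dy": -21, "dz": -4, "turn": 0}
    - {"grip": 1, "dx": -24, "dy": -21, "dz": -4, "turn": 0}
    - {"grip": 1, "dx": -24, "dy": -21, "dz": -4, "turn": 0}
    - {"grip": 1, "dx": -24, "dy": -21, "dz": -4, "turn": 0}
    - {"grip": 1, "dx": -24, "dy": -21, "dz": -4, "turn": 0}
    - {"grip": 1, "dx": -24, "dy": -21, "dz": -4, "turn": 0}
    - {"grip": 1, "dx": -24, "dy": -21, "dz": -4, "turn": 0}
    - {"grip": 1, "dx": -24, "dy": -21, "dz": -4, "turn": 0}
    - {"grip": 1, "dx": -24, "dy": -21, "dz": -4, "turn": 0}
    - {"grip": 1, "dx": -24, "dy": -21, "dz": -4, "turn": 0}
    - {"grip": 1, "dx": -24, "dy": -21, "dz": 0, "turn": 0}
    - {"grip": 1, "dx": -24, "dy": -21, "dz": 0, "turn": 0}

```text
clock: 3.0
tool_pos: [0.5185, 0.0644, 0.2803]
eef_rot: [0.138, 0.99, 0.0, 0.0]
contact_force: [0.3, 0.3, -0.6]
opening: 1.0
```

send_rows:
  series:
    - {"grip": 1, "dx": 0, "dy": 0, "dz": 0, "turn": 0.14}
    - {"grip": 1, "dx": 0, "dy": 0, "dz": 0, "turn": 0.14}
    - {"grip": 1, "dx": 0, "dy": 0, "dz": 0, "turn": 0.14}
    - {"grip": 1, "dx": 0, "dy": 0, "dz": 0, "turn": 0.14}
    - {"grip": 1, "dx": 0, "dy": 0, "dz": 0, "turn": 0.14}
    - {"grip": 1, "dx": 0, "dy": 0, "dz": 0, "turn": 0.14}
    - {"grip": 1, "dx": 0, "dy": 0, "dz": 0, "turn": 0.14}
    - {"grip": 1, "dx": 0, "dy": 0, "dz": 0, "turn": 0.14}
    - {"grip": 1, "dx": 0, "dy": 0, "dz": 0, "turn": 0.14}
    - {"grip": 1, "dx": 0, "dy": 0, "dz": 0, "turn": 0.14}
    - {"grip": 1, "dx": 0, "dy": 0, "dz": 0, "turn": 0.03}
    - {"grip": 1, "dx": 0, "dy": 0, "dz": 0, "turn": 0}

```text
clock: 4.2
tool_pos: [0.5177, 0.0657, 0.28]
eef_rot: [0.753, 0.658, -0.0, 0.0]
contact_force: [-0.6, -0.3, 0.1]
opening: 1.004
```

```bash
python3 - <<'E'
from h import *
import pickle
rows([0.519,0.056,0.28],82)
s=snapshot("wrist"); save(s,"wrist2.png"); pickle.dump(s,open("w1.pkl","wb"))
print(get_state()["q"])
E
```

```text
tcp [0.5177 0.0657 0.28  ] head 82.29 tilt z [-0.e+00 -1.e-04 -1.e+00] shift tool mm (current orient) [-9.4  2.5  0. ] turn rad 0.005 F [-0.6 -0.3  0.1] open 1.004 t 4.2
[-0.33150027  0.46615742  0.18172542  1.78937459 -0.10434438  0.89533891
 -0.23754031]
```

View pics/wrist2.png

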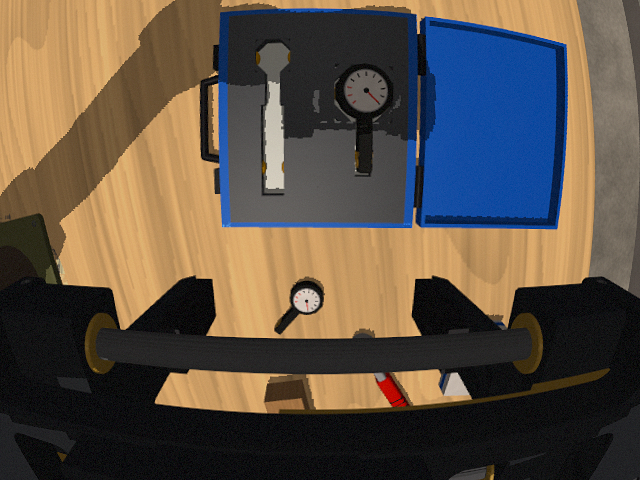

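The view shows the empty ratchet cutout at (273,115), round end up at (273,58), and the gauge at (365,90). Now I measure the pose of the case and the pocket.

```bash
cat >> h.py <<'E'
def rays(s,wrist):
    q=dict(s); q["depth"]=np.ones_like(s["depth"]); W=world(q,wrist); c=-s["R"].T@s["t"]; return c,W-c
def at_z(s,z,wrist=True):
    c,d=rays(s,wrist); return c+d*((z-c[2])/d[...,2:3])
E
python3 - <<'E'
from h import *
import pickle
np.set_printoptions(precision=4,suppress=True)
s=pickle.load(open("w1.pkl","rb")); W=world(s,True)
hsv=cv2.cvtColor(s["img"],cv2.COLOR_RGB2HSV)
z=W[...,2]
print("bench z",np.nanmedian(z[230:260,250:330]),"insert z",np.nanmedian(z[150:200,300:340]),"pocket floor",np.nanmedian(z[100:180,270:280]),"gauge dial",np.nanmedian(z[80:100,350:380]), "stem", np.nanmedian(z[130:150,362:368]))
# case: blue+dark z>.022 in case window
P3=at_z(s,0.03)
m=(z>0.024)&(z<0.06); m[:, :215]=0; m[:,418:]=0; m[235:]=0
m=cv2.morphologyEx(m.astype(np.uint8),cv2.MORPH_OPEN,np.ones((5,5)))
n,l,st,_=cv2.connectedComponentsWithStats(m); k=1+np.argmax(st[1:,4]); m=l==k
r=cv2.minAreaRect((P3[m][:,:2]*1000).astype(np.float32)); print("case",r,st[k])
pk=(z<0.024)&(z>0); pk[:35]=0; pk[200:]=0; pk[:,:235]=0; pk[:,310:]=0
pk=pk.astype(np.uint8); n,l,st,_=cv2.connectedComponentsWithStats(pk); k=1+np.argmax(st[1:,4]); pk=l==k
print(st[k])
r=cv2.minAreaRect((P3[pk][:,:2]*1000).astype(np.float32)); print("pocket rim plane",r)
F=at_z(s,0.01); fl=pk&(z<0.013)
r=cv2.minAreaRect((F[fl][:,:2]*1000).astype(np.float32)); print("pocket floor plane",r)
vis=s["img"].copy(); vis[pk]=[0,255,0]; vis[m]=vis[m]//2+np.array([100,0,0],np.uint8)
cv2.imwrite("pics/seg1.png",cv2.resize(vis[0:240,190:440,::-1],None,fx=3,fy=2.5))
E
```

```text
bench z 0.00021899236962947296 insert z 0.030292755059628283 pocket floor 0.010247757743825232 gauge dial 0.04680278750871612 stem 0.04585985885186098
case ((533.9313354492188, 156.031005859375), (260.6971435546875, 241.07777404785156), 81.92740631103516) [  215     8   203   220 39375]
[ 256   40   34  156 3286]
pocket rim plane ((484.2064208984375, 162.3892059326172), (182.04872131347656, 37.82139587402344), 82.70872497558594)
pocket floor plane ((482.07794189453125, 164.15765380859375), (184.34725952148438, 37.17384338378906), 81.70470428466797)
```

View pics/seg1.png

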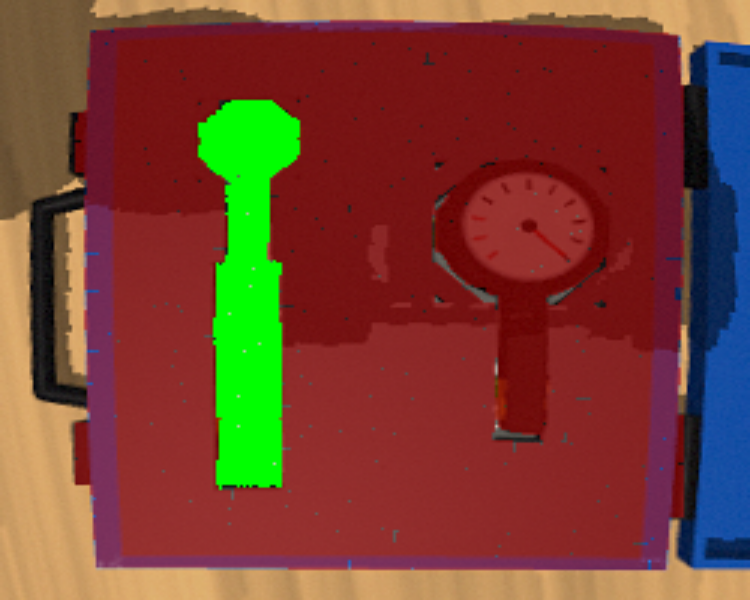

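```bash
cat > fit.py <<'E'
from h import *
from scipy.optimize import minimize
def model(P,play):  # P in tool frame mm -> signed dist approx (neg inside)
    x,y=P[:,0],np.abs(P[:,1])
    def box(x0,x1,h): return np.maximum(np.maximum(x0-x,x-x1),y-h)
    d=np.minimum(np.minimum(box(-90,12,11),box(12,60,6.5)),np.hypot(x-72,y)-18)
    return d-play
def fit(Pxy,lab,p0,play,w=1.0):
    def cost(p):
        a=np.radians(p[2]); c,s_=np.cos(a),np.sin(a); d=Pxy-p[:2]
        L=np.stack([d@[c,s_],d@[-s_,c]],-1); q=1/(1+np.exp(np.clip(model(L,play)/w,-30,30)))
        return np.mean((q-lab)**2)
    best=None
    for k in range(3):
        r=minimize(cost,p0,method="Nelder-Mead",options=dict(initial_simplex=[p0,np.add(p0,[4,0,0]),np.add(p0,[0,4,0]),np.add(p0,[0,0,3])],xatol=.01,fatol=1e-9,maxiter=600)); p0=r.x
    return r.x,r.fun
E
python3 - <<'E'
from fit import *
import pickle
np.set_printoptions(precision=2,suppress=True)
s=pickle.load(open("w1.pkl","rb")); W=world(s,True); z=W[...,2]
P=at_z(s,0.03)[25:210,235:320,:2].reshape(-1,2)*1000
for th in [0.024,0.026,0.028]:
  for play in (1.5,2):
    print(th,play,fit(P,((z>0)&(z<th))[25:210,235:320].reshape(-1).astype(float),[483,163.3,82],play))
# case edges from blue: 
hsv=cv2.cvtColor(s["img"],cv2.COLOR_RGB2HSV)
blue=(hsv[...,0]>105)&(hsv[...,0]<125)&(hsv[...,1]>150)
m=blue&(z>0.026); m[:,:215]=0; m[:,418:]=0; m[235:]=0
A=at_z(s,0.03)[m][:,:2]*1000
h=cv2.convexHull(A.astype(np.float32)); print("blue rim",cv2.minAreaRect(h))
E
```

```text
0.024 1.5 (array([483.4 , 162.9 ,  81.97]), np.float64(0.010159649061449224))
0.024 2 (array([483.38, 162.84,  81.97]), np.float64(0.011261712191403983))
0.026 1.5 (array([483.28, 162.91,  81.93]), np.float64(0.010152596166201362))
0.026 2 (array([483.27, 162.91,  81.93]), np.float64(0.010309068635305516))
0.028 1.5 (array([483.16, 163.13,  81.93]), np.float64(0.012865099073799428))
0.028 2 (array([483.14, 163.13,  81.93]), np.float64(0.012122960647347756))
blue rim ((532.865234375, 156.21095275878906), (260.0233459472656, 234.8766326904297), 82.10935974121094)
```

```bash
python3 - <<'E'
from h import *
rows([0.615,-0.309,0.28],111)
E
```

```text
tcp [0.5178 0.0657 0.28  ] head 82.32 tilt z [ 0.e+00  1.e-04 -1.e+00] shift tool mm (current orient) [-358.3  146.5    0. ] turn rad -0.5006 F [ 0.6  0.3 -0.1] open 0.999 t 4.25
```

send_rows:
  series:
    - {"grip": 1, "dx": -24, "dy": 10, "dz": 0, "turn": 0}
    - {"grip": 1, "dx": -24, "dy": 10, "dz": 0, "turn": 0}
    - {"grip": 1, "dx": -24, "dy": 10, "dz": 0, "turn": 0}
    - {"grip": 1, "dx": -24, "dy": 10, "dz": 0, "turn": 0}
    - {"grip": 1, "dx": -24, "dy": 10, "dz": 0, "turn": 0}
    - {"grip": 1, "dx": -24, "dy": 10, "dz": 0, "turn": 0}
    - {"grip": 1, "dx": -24, "dy": 10, "dz": 0, "turn": 0}
    - {"grip": 1, "dx": -24, "dy": 10, "dz": 0, "turn": 0}
    - {"grip": 1, "dx": -24, "dy": 10, "dz": 0, "turn": 0}
    - {"grip": 1, "dx": -24, "dy": 10, "dz": 0, "turn": 0}
    - {"grip": 1, "dx": -24, "dy": 10, "dz": 0, "turn": 0}
    - {"grip": 1, "dx": -24, "dy": 10, "dz": 0, "turn": 0}
    - {"grip": 1, "dx": -24, "dy": 10, "dz": 0, "turn": 0}
    - {"grip": 1, "dx": -24, "dy": 10, "dz": 0, "turn": 0}
    - {"grip": 1, "dx": -22, "dy": 7, "dz": 0, "turn": 0}
    - {"grip": 0.55, "dx": 0, "dy": 0, "dz": 0, "turn": -0.125}
    - {"grip": 0.55, "dx": 0, "dy": 0, "dz": 0, "turn": -0.125}
    - {"grip": 0.55, "dx": 0, "dy": 0, "dz": 0, "turn": -0.125}
    - {"grip": 0.55, "dx": 0, "dy": 0, "dz": 0, "turn": -0.125}
    - {"grip": 0.55, "dx": 0, "dy": 0, "dz": 0, "turn": 0}

```text
clock: 6.25
tool_pos: [0.6143, -0.3095, 0.2799]
eef_rot: [0.567, 0.824, 0.0, -0.0]
contact_force: [0.1, -0.2, -0.2]
opening: 0.571
```

```bash
python3 - <<'E'
from fit import *
import pickle
np.set_printoptions(precision=2,suppress=True)
rows([0.615,-0.309,0.28],111)
s=snapshot("wrist"); save(s,"wrist3.png"); pickle.dump(s,open("w2.pkl","wb"))
W=world(s,True); z=W[...,2]
T=at_z(s,0.024)[...,:2]*1000
near=np.hypot(T[...,0]-583,T[...,1]+225)<130
near&=(T[...,0]<660)&(T[...,0]>490)
near[290:]=0
for th in (0.008,0.012,0.018):
    print(th,fit(T[near],((z>th)[near]).astype(float),[583,-225,111],0.0))
E
```

```text
tcp [ 0.61 -0.31  0.28] head 110.9 tilt z [ 0.  0. -1.] shift tool mm (current orient) [ 0.2  0.8 -0.1] turn rad -0.0018 F [ 0.1 -0.2 -0.2] open 0.571 t 6.25
0.008 (array([ 585.09, -224.57,  112.94]), np.float64(0.005463597886804746))
0.012 (array([ 585.06, -224.49,  112.95]), np.float64(0.005380597354859445))
0.018 (array([ 584.98, -224.3 ,  112.95]), np.float64(0.005277359442548325))
```

View pics/wrist3.png

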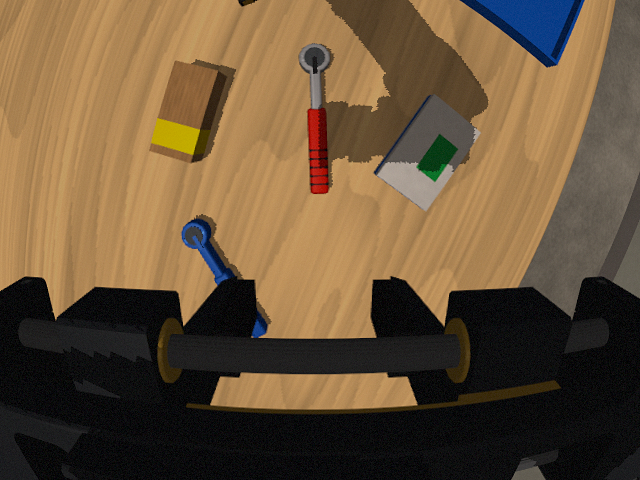

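The red ratchet is alone at (316,120), with the carton to its left and the padbox to its right. Its heading is 112.95°.

```bash
python3 - <<'E'
from h import *
rows([0.5853,-0.2253,0.0145],112.95)
E
```

```text
tcp [ 0.6144 -0.3094  0.2799] head 110.71 tilt z [ 1.e-04  8.e-04 -1.e+00] shift tool mm (current orient) [ 88.7   2.4 265.4] turn rad -0.0391 F [ 0.2 -0.6  0.3] open 0.553 t 6.3
```

send_rows:
  series:
    - {"grip": 0.55, "dx": 29, "dy": 1, "dz": 30, "turn": -0.037}
    - {"grip": 0.55, "dx": 30, "dy": 1, "dz": 30, "turn": 0}
    - {"grip": 0.55, "dx": 30, "dy": 0.4, "dz": 30, "turn": 0}
    - {"grip": 0.55, "dx": 0, "dy": 0, "dz": 40, "turn": 0}
    - {"grip": 0.55, "dx": 0, "dy": 0, "dz": 40, "turn": 0}
    - {"grip": 0.55, "dx": 0, "dy": 0, "dz": 30, "turn": 0}
    - {"grip": 0.55, "dx": 0, "dy": 0, "dz": 0, "turn": 0}
    - {"grip": 0.55, "dx": 0, "dy": 0, "dz": 0, "turn": 0}

```text
clock: 7.1
tool_pos: [0.5834, -0.2261, 0.0804]
eef_rot: [0.553, 0.833, -0.0, 0.0]
contact_force: [0.5, -0.9, 0.4]
opening: 0.55
```

```bash
python3 - <<'E'
from h import *
rows([0.5853,-0.2253,0.0145],112.95)
E
```

```text
tcp [ 0.5834 -0.2261  0.0804] head 112.85 tilt z [ 0.e+00 -2.e-04 -1.e+00] shift tool mm (current orient) [ 0.   2.1 65.9] turn rad -0.0017 F [ 0.5 -0.9  0.4] open 0.55 t 7.1
```

send_rows:
  series:
    - {"grip": 0.55, "dx": 0, "dy": 2, "dz": 20, "turn": -0.002}
    - {"grip": 0.55, "dx": 0, "dy": 0, "dz": 20, "turn": 0}
    - {"grip": 0.55, "dx": 0, "dy": 0, "dz": 15, "turn": 0}
    - {"grip": 0.55, "dx": 0, "dy": 0, "dz": 7, "turn": 0}
    - {"grip": 0.55, "dx": 0, "dy": 0, "dz": 3, "turn": 0}
    - {"grip": 0.55, "dx": 0, "dy": 0, "dz": 0, "turn": 0}
    - {"grip": 0.55, "dx": 0, "dy": 0, "dz": 0, "turn": 0}

```text
clock: 7.8
tool_pos: [0.5856, -0.2254, 0.0158]
eef_rot: [0.552, 0.834, 0.0, 0.001]
contact_force: [0.0, -0.0, 1.2]
opening: 0.551
```

```bash
python3 - <<'E'
from h import *
rows([0.5853,-0.2253,0.0145],112.95)
for n in ("side",):
    s=snapshot(n); save(s,"side1.png",(270,250,430,370),5)
E
```

```text
tcp [ 0.5856 -0.2254  0.0158] head 113.02 tilt z [ 1.3e-03 -5.0e-04 -1.0e+00] shift tool mm (current orient) [ 0.2 -0.2  1.3] turn rad 0.0012 F [ 0.  -0.   1.2] open 0.551 t 7.8
```

View pics/side1.png

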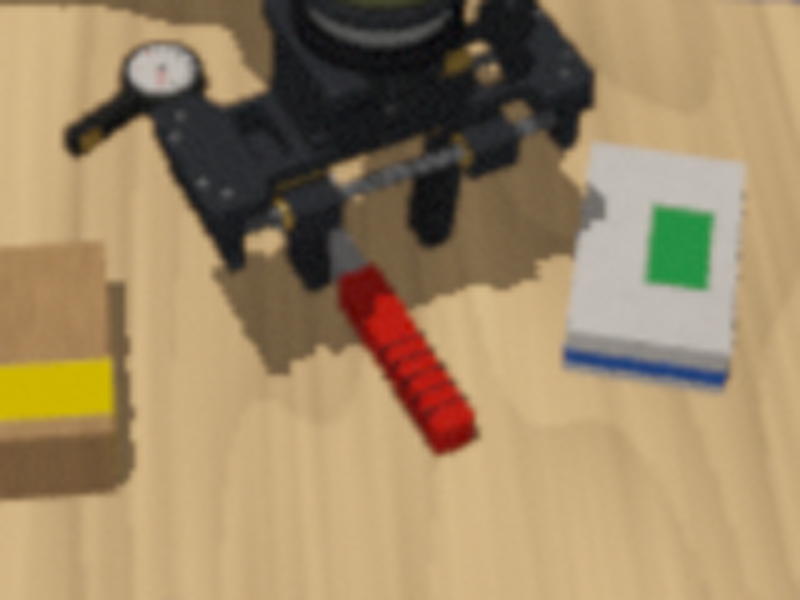

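send_rows:
  force: 40
  series:
    - {"grip": 0.4, "dx": 0, "dy": 0, "dz": 1.5, "turn": 0}
    - {"grip": 0.3, "dx": 0, "dy": 0, "dz": 0, "turn": 0}
    - {"grip": 0.15, "dx": 0, "dy": 0, "dz": 0, "turn": 0}
    - {"grip": 0.15, "dx": 0, "dy": 0, "dz": 0, "turn": 0}
    - {"grip": 0.15, "dx": 0, "dy": 0, "dz": 0, "turn": 0}
    - {"grip": 0.15, "dx": 0, "dy": 0, "dz": 0, "turn": 0}

```text
clock: 8.45
tool_pos: [0.585, -0.2251, 0.0135]
eef_rot: [0.552, 0.834, 0.0, -0.0]
contact_force: [-0.3, -0.4, -0.3]
opening: 0.15
```

```bash
python3 - <<'E'
from h import *
rows([0.5853,-0.2253,0.0145],112.95)
E
```

```text
tcp [ 0.585  -0.2251  0.0135] head 113.04 tilt z [ 0.e+00  1.e-04 -1.e+00] shift tool mm (current orient) [-0.3  0.2 -1. ] turn rad 0.0015 F [-0.3 -0.4 -0.3] open 0.15 t 8.45
```

```bash
python3 - <<'E'
from fit import *
import pickle
s=snapshot("side"); save(s,"side2.png",(270,250,430,370),5); t=snapshot("wrist"); save(t,"wrist4.png"); pickle.dump(t,open("w3.pkl","wb"))
u=snapshot("scene"); save(u,"scene2.png",(200,180,330,280),6)
E
```

```text
(no output)
```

View pics/side2.png

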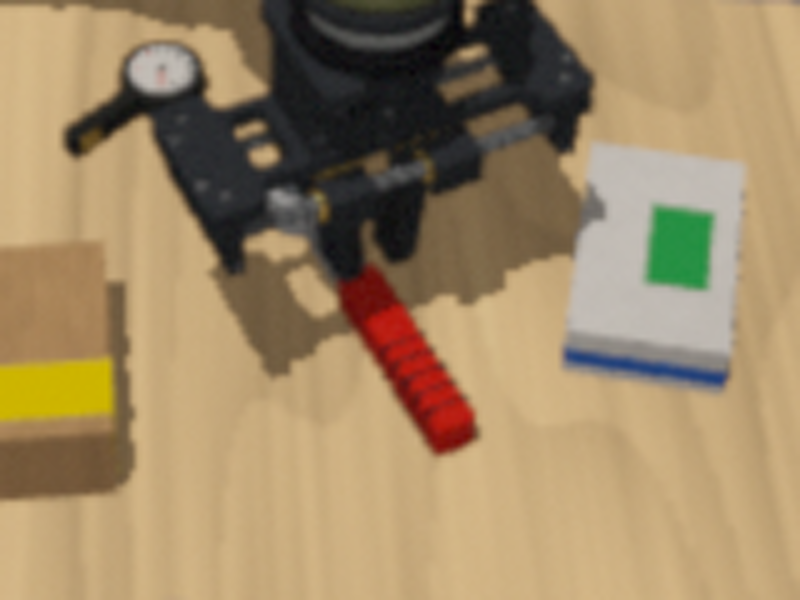

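View pics/wrist4.png

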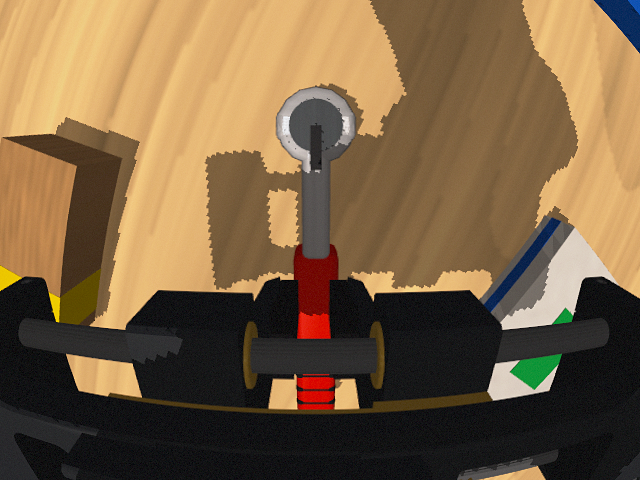

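View pics/scene2.png

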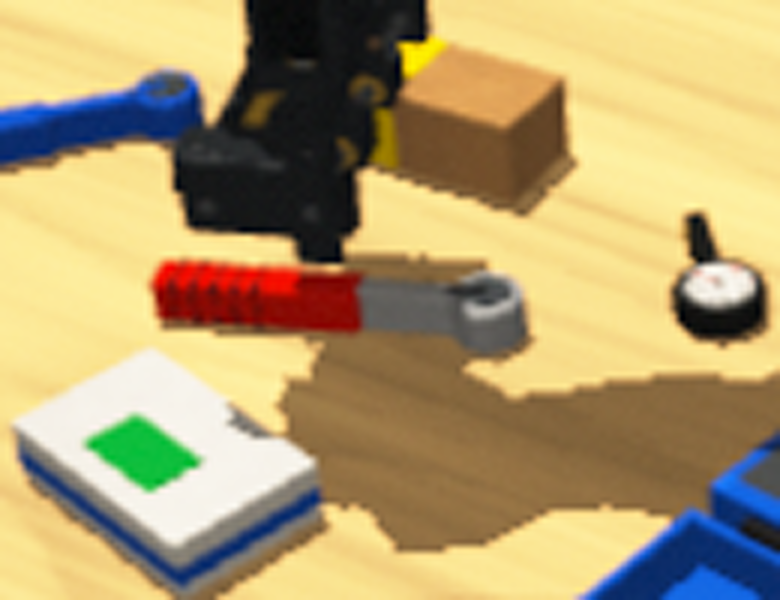

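```bash
python3 - <<'E'
from h import *
rows([0.5853,-0.2253,0.0145],112.95)
np.set_printoptions(precision=3,suppress=True)
for n,(l,t,r,b) in {"scene":(200,180,330,280),"side":(270,250,430,370)}.items():
    s=snapshot(n); W=world(s); V=s["img"].max(-1)
    m=np.zeros(V.shape,bool); m[t:b,l:r]=1
    m&=(V<70)&(np.hypot(W[...,0]-.585,W[...,1]+.225)<0.06)&(W[...,2]<.08)
    P=W[m]; o=np.argsort(P[:,2])[:12]; print(n,P[o], np.argwhere(m)[o][:4])
    save(s,n+"_b.png",(l,t,r,b),5)
E
```

```text
tcp [ 0.5849 -0.2251  0.0135] head 113.04 tilt z [-0.e+00  1.e-04 -1.e+00] shift tool mm (current orient) [-0.3  0.3 -1. ] turn rad 0.0015 F [-0.1  0.7  0.1] open 0.148 t 8.6
scene [[ 0.567 -0.17   0.027]
 [ 0.568 -0.223  0.047]
 [ 0.601 -0.222  0.047]
 [ 0.574 -0.222  0.047]
 [ 0.604 -0.224  0.048]
 [ 0.573 -0.226  0.049]
 [ 0.598 -0.21   0.049]
 [ 0.567 -0.224  0.049]
 [ 0.578 -0.223  0.049]
 [ 0.573 -0.223  0.05 ]
 [ 0.603 -0.217  0.05 ]
 [ 0.603 -0.213  0.051]] [[228 275]
 [217 259]
 [223 252]
 [218 258]]
side [[ 0.587 -0.167 -0.002]
 [ 0.602 -0.191 -0.001]
 [ 0.586 -0.179 -0.   ]
 [ 0.57  -0.205  0.009]
 [ 0.563 -0.191  0.012]
 [ 0.565 -0.199  0.013]
 [ 0.559 -0.18   0.021]
 [ 0.58  -0.222  0.025]
 [ 0.596 -0.227  0.041]
 [ 0.577 -0.237  0.043]
 [ 0.581 -0.235  0.044]
 [ 0.6   -0.227  0.044]] [[295 342]
 [302 349]
 [298 342]
 [304 336]]
```

```bash
python3 - <<'E'
from h import *
import pickle
np.set_printoptions(precision=4,suppress=True)
for f in ("w1.pkl","w2.pkl","w3.pkl"):
    s=pickle.load(open(f,"rb")); c=-s["R"].T@s["t"]; W=world(s,True); print(c,"bench",np.nanmedian(W[20:60,150:250,2]), "axes z",s["R"][2])
s=pickle.load(open("w3.pkl","rb"));W=world(s,True)
print("head z",W[120,316],"neck",W[200,316],"red",W[270,316],W[300,316],W[330,270],"bench left", W[60,200])
print("fingers",W[300,290],W[300,345],W[285,290],W[285,345])
for n in ("scene","side"):
    s=snapshot(n); W=world(s); 
    for r in regions_of(s,"ratchet"): P=W[r["pixels"]]; print(n,np.nanmedian(P,0),np.nanpercentile(P[:,2],[5,95]))
print(get_state())
E
```

```text
[0.5263 0.1328 0.457 ] bench 0.0009395005851321305 axes z [-0.0355 -0.2636 -0.964 ]
[ 0.5892 -0.2463  0.4569] bench 0.0002636980409805607 axes z [ 0.0954 -0.2477 -0.9641]
[ 0.5575 -0.1628  0.1905] bench 0.00032464620447523324 axes z [ 0.1045 -0.2448 -0.9639]
head z [ 0.5558 -0.1556  0.025 ] neck [ 0.5699 -0.1887  0.0247] red [ 0.5831 -0.2197  0.0245] [ 0.5895 -0.2346  0.0239] [ 0.5679 -0.2223  0.0883] bench left [ 0.4863 -0.1465 -0.0011]
fingers [ 0.5728 -0.221   0.0643] [ 0.5914 -0.2125  0.0654] [ 0.5719 -0.2209  0.0508] [ 0.5924 -0.212   0.0512]
scene [ 0.5893 -0.2164  0.0209] [0.0057 0.0275]
scene [ 0.5597 -0.4564  0.0199] [0.0065 0.0275]
scene [ 0.4551 -0.2413  0.0367] [0.0037 0.0486]
side [ 0.5988 -0.2627  0.022 ] [0.0006 0.0267]
side [ 0.5511 -0.465   0.0225] [0.0047 0.026 ]
{'clock': 8.9, 'q': array([ 0.2898,  0.9543,  0.0074,  1.6872, -0.0128,  0.5001,  0.7073]), 'qd': array([ 0.0009,  0.0014, -0.0003,  0.0015, -0.0005,  0.0007,  0.0005]), 'joint_torque': array([ -0.001 , -57.3992,   1.6757,  -9.4468,  -0.0176,   0.0628,
        -0.    ]), 'tool_pos': array([ 0.5849, -0.2251,  0.0135]), 'eef_rot': array([ 0.5517,  0.834 ,  0.    , -0.    ]), 'contact_force': array([-0.5373, -0.3496,  1.0492]), 'moment': array([-0.0376,  0.0446,  0.0114]), 'opening': 0.1512765064661447}
```

The fingertips sit above the ratchet even though the reported TCP z is 13.5 mm: they closed to 13 mm with no contact. I measure where the tips really are relative to the reported TCP.

```bash
python3 - <<'E'
from h import *
import pickle
np.set_printoptions(precision=1,suppress=True)
st=get_state(); R=Ro.from_quat(st["eef_rot"]).as_matrix(); p=st["tool_pos"]
for n in ("scene","side","wrist"):
    s=snapshot(n); W=world(s,n=="wrist"); V=s["img"].max(-1)
    L=(W-p)@R*1000
    m=(V<90)&(np.abs(L[...,0])<25)&(np.abs(L[...,1])<40)&(L[...,2]>-110)&(L[...,2]<-13)
    P=L[m]
    print(n,m.sum(),"z pct",np.nanpercentile(P[:,2],[1,50,90,99,100]))
    Q=P[P[:,2]>-45]; print("  tip x",np.percentile(Q[:,0],[1,50,99]),"y",np.percentile(Q[:,1],[1,25,50,75,99]),len(Q))
    for z0 in range(-60,-12,6):
        Q=P[(P[:,2]>z0)&(P[:,2]<=z0+6)]; 
        if len(Q): print("   ",z0,len(Q),"x",Q[:,0].min(),Q[:,0].max(),"y",Q[:,1].min(),Q[:,1].max())
E
```

```text
scene 76 z pct [-109.6  -48.3  -37.1  -34.6  -33.7]
  tip x [-7.8  6.4  9.2] y [-19.2  -7.7  17.   20.6  23.3] 33
    -60 7 x 4.436763888844939 8.947325418806338 y -17.128844652501254 -4.468008692744746
    -54 11 x -0.2571859056501456 7.98283067382898 y -15.38644448437584 23.39283185516834
    -48 13 x -6.630072126592385 8.695468273041008 y -14.535768770665694 23.7948054866894
    -42 19 x -8.46323103940741 9.28061894990022 y -20.39173334305219 23.52434477341672
    -36 4 x -6.204148553585633 9.084582158534099 y -16.37315528892624 16.81164583808637
side 256 z pct [-109.2  -56.6  -37.   -30.8  -28.9]
  tip x [-11.5  -8.5   9.5] y [-22.1 -14.6   5.5   8.3  18.2] 70
    -60 34 x -12.965633296524707 6.810483711098265 y -24.003165035986473 18.85527251971415
    -54 28 x -12.750648393368461 4.4469542202627 y -24.127242065403543 18.813641458298875
    -48 33 x -11.200295517131988 11.28828524228859 y -22.675219706960096 19.600668710471744
    -42 32 x -11.68502532493479 8.351129477693487 y -21.99827756410562 16.668823365147496
    -36 18 x -11.431066477641115 7.7776730275996915 y -20.192152438045813 14.14743203078676
    -30 1 x -6.041449606736869 -6.041449606736869 y 6.733613827706148 6.733613827706148
wrist 6112 z pct [-109.   -64.7  -41.1  -32.3  -29.9]
  tip x [-7.1  8.9 10.7] y [-20.4 -13.    5.5  11.4  18.9] 925
    -60 674 x -3.4675155726798317 11.116036586005727 y -22.437522870953412 20.643309721429926
    -54 776 x -8.111682471632852 11.02495388791034 y -22.154529463000433 20.33343231757769
    -48 459 x -8.422213795624502 11.268407951849184 y -21.47466520281136 19.827421872808436
    -42 463 x -6.696817533812123 10.86655942057479 y -20.822725801040026 19.16745371171142
    -36 221 x -7.959979010857911 11.08575119536678 y -20.812246898403895 18.4639883181327
    -30 1 x 8.12229802055296 8.12229802055296 y 7.978518176838127 7.978518176838127
```

send_rows:
  series:
    - {"grip": 0.55, "dx": 0, "dy": 0, "dz": 0, "turn": 0}
    - {"grip": 0.55, "dx": 0, "dy": 0, "dz": 0, "turn": 0}
    - {"grip": 0.55, "dx": 0, "dy": 0, "dz": 0, "turn": 0}
    - {"grip": 0.55, "dx": 0, "dy": 0, "dz": 3, "turn": 0}
    - {"grip": 0.55, "dx": 0, "dy": 0, "dz": 3, "turn": 0}
    - {"grip": 0.55, "dx": 0, "dy": 0, "dz": 2, "turn": 0}
    - {"grip": 0.55, "dx": 0, "dy": 0, "dz": 2, "turn": 0}
    - {"grip": 0.55, "dx": 0, "dy": 0, "dz": 0, "turn": 0}

```text
clock: 9.85
tool_pos: [0.5847, -0.225, 0.0031]
eef_rot: [0.552, 0.834, -0.0, -0.0]
contact_force: [-0.4, -0.2, 0.2]
opening: 0.547
```

```bash
python3 - <<'E'
from h import *
rows([0.5853,-0.2253,0.0145],112.95)
s=snapshot("scene"); save(s,"scene3.png",(200,180,330,280),6)
E
```

```text
tcp [ 0.5847 -0.225   0.0031] head 113.03 tilt z [-6.e-04  3.e-04 -1.e+00] shift tool mm (current orient) [ -0.5   0.5 -11.4] turn rad 0.0015 F [-0.4 -0.2  0.2] open 0.547 t 9.85
```

View pics/scene3.png

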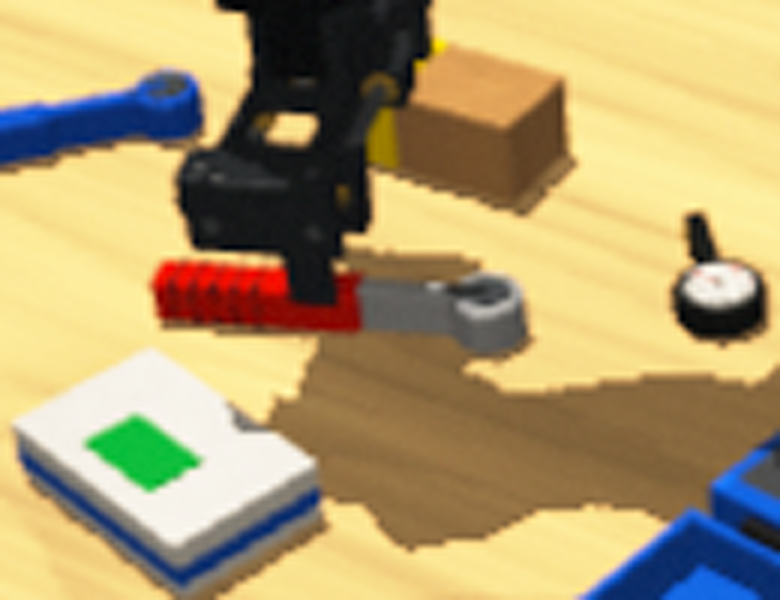

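send_rows:
  series:
    - {"grip": 0.55, "dx": 0, "dy": 0, "dz": 5, "turn": 0}
    - {"grip": 0.55, "dx": 0, "dy": 0, "dz": 5, "turn": 0}
    - {"grip": 0.55, "dx": 0, "dy": 0, "dz": 4, "turn": 0}
    - {"grip": 0.55, "dx": 0, "dy": 0, "dz": 2, "turn": 0}
    - {"grip": 0.55, "dx": 0, "dy": 0, "dz": 2, "turn": 0}
    - {"grip": 0.55, "dx": 0, "dy": 0, "dz": 0, "turn": 0}

```text
clock: 10.5
tool_pos: [0.5848, -0.225, -0.0148]
eef_rot: [0.552, 0.834, -0.0, -0.0]
contact_force: [-0.6, -0.4, -0.8]
opening: 0.55
```

```bash
python3 - <<'E'
from h import *
rows([0.5853,-0.2253,0.0145],112.95)
s=snapshot("scene"); save(s,"scene4.png",(200,180,330,280),6)
s=snapshot("wrist"); save(s,"wrist5.png")
st=get_state(); R=Ro.from_quat(st["eef_rot"]).as_matrix(); p=st["tool_pos"]
W=world(s,True); L=(W-p)@R*1000; V=s["img"].max(-1)
m=(V<90)&(np.abs(L[...,0])<25)&(np.abs(L[...,1])<60)&(np.abs(L[...,1])>14)&(L[...,2]>-110)&(L[...,2]<-18)
P=L[m]; print(np.sort(P[:,2])[-20:])
E
```

```text
tcp [ 0.5848 -0.225  -0.0148] head 113.04 tilt z [-4.e-04  2.e-04 -1.e+00] shift tool mm (current orient) [ -0.4   0.4 -29.3] turn rad 0.0015 F [-0.6 -0.4 -0.8] open 0.55 t 10.5
[-30.72094771 -30.68544337 -30.66641409 -30.59940886 -30.59124031
 -30.57074582 -30.5147198  -30.51192287 -30.43142192 -30.42618051
 -30.32476991 -30.29556917 -30.2484058  -30.21662554 -30.13388414
 -30.08264147 -30.02949487 -29.99161661 -29.85362837 -29.53425671]
```

View pics/scene4.png

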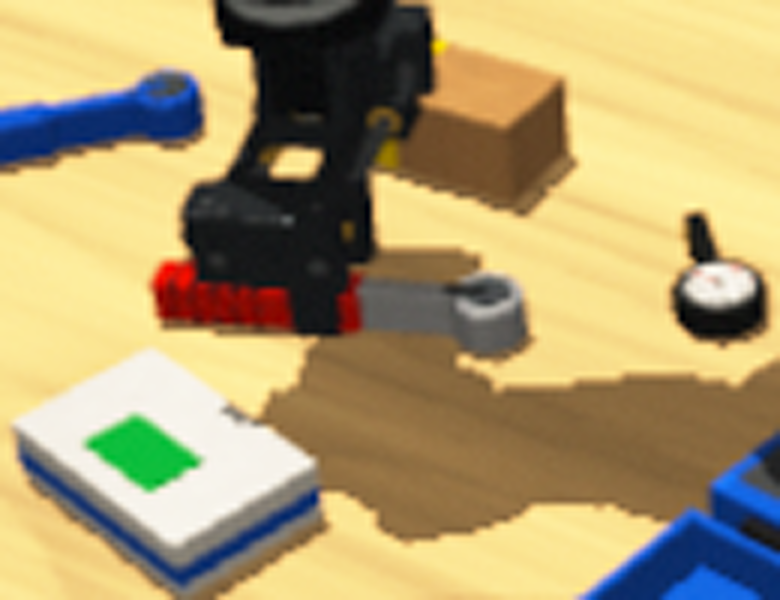

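View pics/wrist5.png

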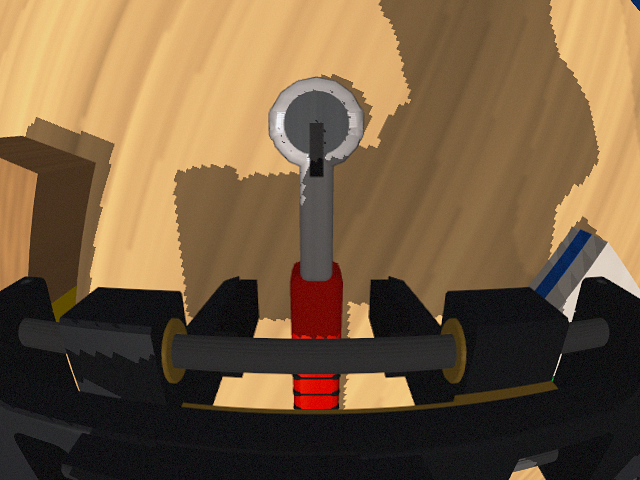

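The ratchet is centred between the fingers, and the tips are about 15 mm above the bench. The true tip is 30 mm behind the reported TCP. Now I close.

send_rows:
  force: 40
  series:
    - {"grip": 0.4, "dx": 0, "dy": 0, "dz": 1, "turn": 0}
    - {"grip": 0.3, "dx": 0, "dy": 0, "dz": 0, "turn": 0}
    - {"grip": 0.15, "dx": 0, "dy": 0, "dz": 0, "turn": 0}
    - {"grip": 0.15, "dx": 0, "dy": 0, "dz": 0, "turn": 0}
    - {"grip": 0.1, "dx": 0, "dy": 0, "dz": 0, "turn": 0}
    - {"grip": 0.1, "dx": 0, "dy": 0, "dz": -10, "turn": 0}
    - {"grip": 0.1, "dx": 0, "dy": 0, "dz": -20, "turn": 0}
    - {"grip": 0.1, "dx": 0, "dy": 0, "dz": -30, "turn": 0}
    - {"grip": 0.1, "dx": 0, "dy": 0, "dz": -30, "turn": 0}
    - {"grip": 0.1, "dx": 0, "dy": 0, "dz": -30, "turn": 0}
    - {"grip": 0.1, "dx": 0, "dy": 0, "dz": 0, "turn": 0}

```text
clock: 11.7
tool_pos: [0.5874, -0.2263, 0.1087]
eef_rot: [0.552, 0.834, 0.001, 0.004]
contact_force: [0.9, -0.5, -3.8]
opening: 0.244
```

```bash
python3 - <<'E'
from h import *
import pickle
rows([0.4833,0.1629,0.15],81.95)
s=snapshot("wrist"); save(s,"wrist6.png"); pickle.dump(s,open("w4.pkl","wb"))
E
```

```text
tcp [ 0.5874 -0.2263  0.1087] head 113.0 tilt z [ 0.0071 -0.0026 -1.    ] shift tool mm (current orient) [398.8  56.5 -43. ] turn rad 0.542 F [ 0.9 -0.5 -3.8] open 0.244 t 11.7
```

View pics/wrist6.png

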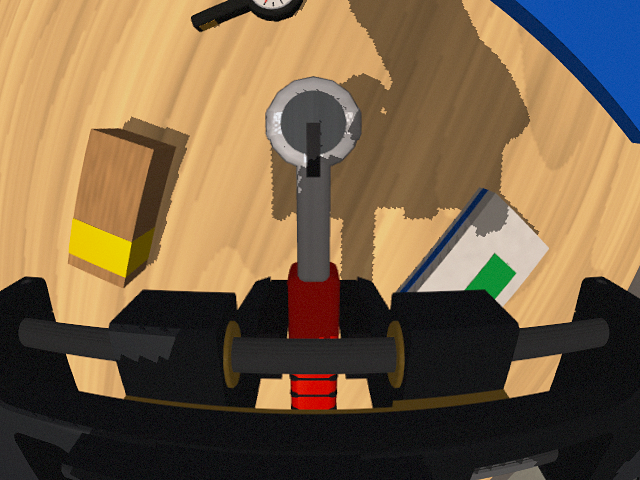

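```bash
cat >> fit.py <<'E'
def inhand(s):
    st=get_state(); R=Ro.from_quat(st["eef_rot"]).as_matrix(); p=st["tool_pos"]
    W=world(s,True); L=(W-p)@R*1000
    top=np.nanmedian(L[100:145,300:325,2]); nk=np.nanmedian(L[190:260,305:320,2])
    c,d=rays(s,True); c=(c-p)@R*1000; d=d@R
    T=(c+d*((top-c[2])/d[...,2:3]))[...,:2]
    m=np.zeros(W.shape[:2],bool); m[60:262,230:400]=1
    lab=(L[...,2]<top+12)&m
    T2=T*[1,-1]  # so heading is ccw viewed from above
    r=fit(T2[m],lab[m].astype(float),[0,0,0],0.0)
    x,y,a=r[0]
    print("in hand: tool x",round(x,2),"tool y",round(-y,2),"heading rel tool x, world-ccw deg",round(a,2),"cost",r[1],"top z in tool: head",round(top,1),"neck",round(nk,1))
    return x,-y,a
E
python3 - <<'E'
from fit import *
import pickle
s=pickle.load(open("w4.pkl","rb")); inhand(s)
E
```

```text
in hand: tool x -0.39 tool y 0.1 heading rel tool x, world-ccw deg -0.03 cost 0.017166849537245312 top z in tool: head -42.5 neck -41.9
```

send_rows:
  series:
    - {"grip": 0.1, "dx": 10, "dy": 1.5, "dz": 0, "turn": 0}
    - {"grip": 0.1, "dx": 20, "dy": 3, "dz": 0, "turn": 0}
    - {"grip": 0.1, "dx": 25, "dy": 3.5, "dz": 0, "turn": 0}
    - {"grip": 0.1, "dx": 25, "dy": 3.5, "dz": 0, "turn": 0}
    - {"grip": 0.1, "dx": 25, "dy": 3.5, "dz": 0, "turn": 0}
    - {"grip": 0.1, "dx": 25, "dy": 3.5, "dz": 0, "turn": 0}
    - {"grip": 0.1, "dx": 25, "dy": 3.5, "dz": 0, "turn": 0}
    - {"grip": 0.1, "dx": 25, "dy": 3.5, "dz": 0, "turn": 0}
    - {"grip": 0.1, "dx": 25, "dy": 3.5, "dz": 0, "turn": 0}
    - {"grip": 0.1, "dx": 25, "dy": 3.5, "dz": 0, "turn": 0}
    - {"grip": 0.1, "dx": 25, "dy": 3.5, "dz": 0, "turn": 0}
    - {"grip": 0.1, "dx": 25, "dy": 3.5, "dz": 0, "turn": 0}
    - {"grip": 0.1, "dx": 25, "dy": 3.5, "dz": 0, "turn": 0}
    - {"grip": 0.1, "dx": 25, "dy": 3.5, "dz": 0, "turn": 0}
    - {"grip": 0.1, "dx": 25, "dy": 3.5, "dz": 0, "turn": 0}
    - {"grip": 0.1, "dx": 25, "dy": 3.5, "dz": 0, "turn": 0}
    - {"grip": 0.1, "dx": 18, "dy": 3, "dz": 0, "turn": 0}

```text
clock: 13.45
tool_pos: [0.4783, 0.1654, 0.1029]
eef_rot: [0.551, 0.835, -0.001, -0.002]
contact_force: [-0.6, 0.5, -3.2]
opening: 0.241
```

send_rows:
  series:
    - {"grip": 0.1, "dx": 0, "dy": 0, "dz": 0, "turn": 0.08}
    - {"grip": 0.1, "dx": 0, "dy": 0, "dz": 0, "turn": 0.09}
    - {"grip": 0.1, "dx": 0, "dy": 0, "dz": 0, "turn": 0.1}
    - {"grip": 0.1, "dx": 0, "dy": 0, "dz": 0, "turn": 0.1}
    - {"grip": 0.1, "dx": 0, "dy": 0, "dz": 0, "turn": 0.1}
    - {"grip": 0.1, "dx": 0, "dy": 0, "dz": 0, "turn": 0.072}
    - {"grip": 0.1, "dx": 0, "dy": 0, "dz": 0, "turn": 0}
    - {"grip": 0.1, "dx": 0, "dy": 0, "dz": 0, "turn": 0}

```text
clock: 14.25
tool_pos: [0.4798, 0.1633, 0.1035]
eef_rot: [0.754, 0.657, -0.001, -0.0]
contact_force: [0.2, -0.1, -4.3]
opening: 0.243
```

```bash
python3 - <<'E'
from fit import *
rows([0.4834,0.1633,0.028],81.95)
s=snapshot("wrist"); save(s,"wrist7.png"); inhand(s)
E
```

```text
tcp [0.4798 0.1633 0.1035] head 82.12 tilt z [-0.0026 -0.001  -1.    ] shift tool mm (current orient) [ 0.5  3.7 75.5] turn rad 0.003 F [ 0.2 -0.1 -4.3] open 0.243 t 14.25
in hand: tool x 0.25 tool y -0.99 heading rel tool x, world-ccw deg -0.01 cost 0.01719775136613842 top z in tool: head -40.1 neck -39.4
```

View pics/wrist7.png

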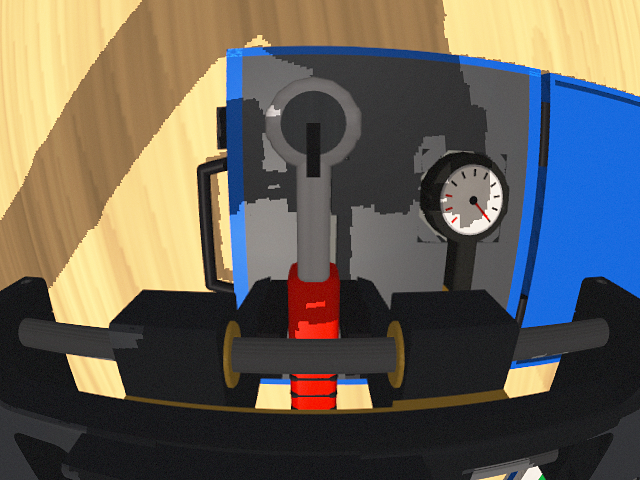

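send_rows:
  series:
    - {"grip": 0.1, "dx": 0, "dy": 2, "dz": 15, "turn": 0}
    - {"grip": 0.1, "dx": 0.5, "dy": 1.7, "dz": 20, "turn": 0.003}
    - {"grip": 0.1, "dx": 0, "dy": 0, "dz": 15, "turn": 0}
    - {"grip": 0.1, "dx": 0, "dy": 0, "dz": 0, "turn": 0}
    - {"grip": 0.1, "dx": 0, "dy": 0, "dz": 0, "turn": 0}
    - {"grip": 0.1, "dx": 0, "dy": 0, "dz": 0, "turn": 0}

```text
clock: 14.9
tool_pos: [0.4854, 0.1633, 0.0551]
eef_rot: [0.756, 0.655, 0.001, 0.0]
contact_force: [0.8, 0.9, -3.8]
opening: 0.246
```

```bash
cat >> fit.py <<'E'
def ratw(s):
    W=world(s,True); top=np.nanmedian(W[100:145,300:325,2]); nk=np.nanmedian(W[190:260,305:320,2])
    T=at_z(s,top)[...,:2]*1000
    m=np.zeros(W.shape[:2],bool); m[60:262,230:400]=1
    lab=(W[...,2]>top-0.012)&m
    hd=np.degrees(np.arctan2(-s["R"][1,1],-s["R"][1,0]))
    p=get_state()["tool_pos"]*1000
    r=fit(T[m],lab[m].astype(float),[p[0],p[1],hd],0.0)
    print("ratchet world",r[0].round(2),r[1],"top z head,neck",round(top*1e3,1),round(nk*1e3,1),"cam heading",round(hd,2))
    return r[0]
E
python3 - <<'E'
from fit import *
rows([0.4834,0.1633,0.028],81.95)
s=snapshot("wrist"); ratw(s); inhand(s)
import pickle
print("recheck pre-grasp views:")
E
```

```text
tcp [0.4854 0.1633 0.0551] head 81.82 tilt z [ 1.e-03  4.e-04 -1.e+00] shift tool mm (current orient) [-0.3 -2.  27.1] turn rad -0.0023 F [ 0.8  0.9 -3.8] open 0.246 t 14.9
ratchet world [484.74 163.68  81.82] 0.01677996714530931 top z head,neck 95.5 94.9 cam heading 81.74
in hand: tool x 0.18 tool y -0.7 heading rel tool x, world-ccw deg -0.0 cost 0.01678299326260728 top z in tool: head -40.2 neck -39.6
recheck pre-grasp views:
```

send_rows:
  series:
    - {"grip": 0.1, "dx": -1, "dy": -1.3, "dz": 10, "turn": -0.002}
    - {"grip": 0.1, "dx": 0, "dy": 0, "dz": 15, "turn": 0}
    - {"grip": 0.1, "dx": 0, "dy": 0, "dz": 8, "turn": 0}
    - {"grip": 0.1, "dx": 0, "dy": 0, "dz": 0, "turn": 0}
    - {"grip": 0.1, "dx": 0, "dy": 0, "dz": 0, "turn": 0}
    - {"grip": 0.1, "dx": 0, "dy": 0, "dz": 0, "turn": 0}
    - {"grip": 0.1, "dx": 0, "dy": 0, "dz": 0, "turn": 0}

```text
clock: 15.65
tool_pos: [0.4839, 0.1626, 0.022]
eef_rot: [0.755, 0.656, 0.0, 0.0]
contact_force: [0.9, 0.5, -3.7]
opening: 0.243
```

```bash
python3 - <<'E'
from fit import *
rows([0.4834,0.1633,0.028],81.95)
for i in range(3): s=snapshot("wrist"); ratw(s); print(get_state()["tool_pos"].round(4))
save(s,"wrist8.png")
E
```

```text
tcp [0.4839 0.1626 0.022 ] head 81.93 tilt z [ 9.e-04  3.e-04 -1.e+00] shift tool mm (current orient) [ 0.7 -0.6 -6. ] turn rad -0.0004 F [ 0.9  0.5 -3.7] open 0.243 t 15.65
ratchet world [483.24 162.9   81.92] 0.016749754659299742 top z head,neck 62.4 61.6 cam heading 81.84
[0.4838 0.1626 0.0219]
ratchet world [483.18 162.91  81.9 ] 0.017025267147958458 top z head,neck 62.3 61.5 cam heading 81.84
[0.4838 0.1626 0.0219]
ratchet world [483.13 162.91  81.92] 0.016845585576886313 top z head,neck 62.2 61.5 cam heading 81.85
[0.4837 0.1625 0.0218]
```

View pics/wrist8.png

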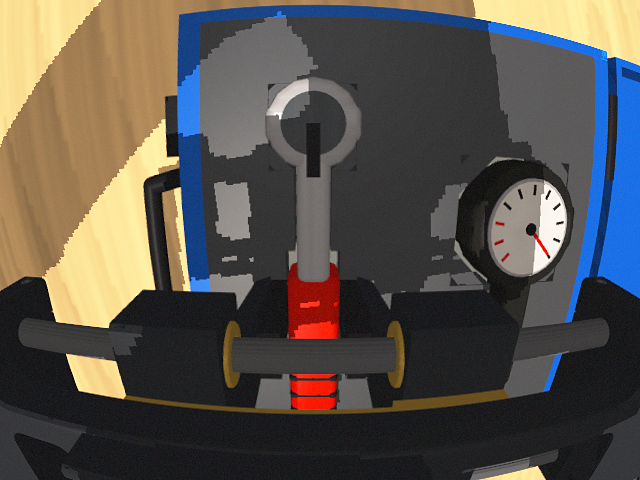

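send_rows:
  series:
    - {"grip": 0.1, "dx": 0, "dy": 0, "dz": 3, "turn": 0}
    - {"grip": 0.1, "dx": 0, "dy": 0, "dz": 3, "turn": 0}
    - {"grip": 0.1, "dx": 0, "dy": 0, "dz": 2, "turn": 0}
    - {"grip": 0.1, "dx": 0, "dy": 0, "dz": 2, "turn": 0}
    - {"grip": 0.1, "dx": 0, "dy": 0, "dz": 2, "turn": 0}
    - {"grip": 0.1, "dx": 0, "dy": 0, "dz": 0, "turn": 0}

```text
clock: 16.4
tool_pos: [0.4834, 0.1624, 0.0092]
eef_rot: [0.755, 0.656, -0.0, -0.0]
contact_force: [-0.5, 0.3, -3.2]
opening: 0.242
```

```bash
python3 - <<'E'
from fit import *
rows([0.4834,0.1633,0.028],81.95); print(get_state()["moment"])
s=snapshot("wrist"); ratw(s)
E
```

```text
tcp [0.4834 0.1624 0.0092] head 81.92 tilt z [-4.e-04 -1.e-04 -1.e+00] shift tool mm (current orient) [  0.9  -0.1 -18.8] turn rad -0.0005 F [-0.5  0.3 -3.2] open 0.242 t 16.4
[-0.10638201  0.0997376   0.09551092]
ratchet world [482.75 162.74  81.91] 0.016888384067693257 top z head,neck 49.5 48.8 cam heading 81.86
```

send_rows:
  series:
    - {"grip": 0.1, "dx": 0, "dy": 0, "dz": 1.5, "turn": 0}
    - {"grip": 0.1, "dx": 0, "dy": 0, "dz": 1.5, "turn": 0}
    - {"grip": 0.1, "dx": 0, "dy": 0, "dz": 1, "turn": 0}
    - {"grip": 0.1, "dx": 0, "dy": 0, "dz": 0, "turn": 0}

```text
clock: 16.85
tool_pos: [0.4834, 0.1625, 0.0056]
eef_rot: [0.755, 0.656, 0.0, -0.0]
contact_force: [-1.0, -0.5, -0.5]
opening: 0.244
```

```bash
python3 - <<'E'
from fit import *
rows([0.4834,0.1633,0.028],81.95)
s=snapshot("wrist"); ratw(s)
E
```

```text
tcp [0.4834 0.1625 0.0056] head 81.93 tilt z [-1.e-04  2.e-04 -1.e+00] shift tool mm (current orient) [  0.8  -0.1 -22.4] turn rad -0.0004 F [-1.  -0.5 -0.5] open 0.244 t 16.85
ratchet world [482.83 162.84  81.95] 0.017485334649555984 top z head,neck 46.3 45.5 cam heading 81.86
```

send_rows:
  series:
    - {"grip": 0.35, "dx": 0, "dy": 0, "dz": 0, "turn": 0}
    - {"grip": 0.4, "dx": 0, "dy": 0, "dz": 0, "turn": 0}
    - {"grip": 0.4, "dx": 0, "dy": 0, "dz": 0, "turn": 0}
    - {"grip": 0.4, "dx": 0, "dy": 0, "dz": -5, "turn": 0}
    - {"grip": 0.4, "dx": 0, "dy": 0, "dz": -15, "turn": 0}
    - {"grip": 0.4, "dx": 0, "dy": 0, "dz": -25, "turn": 0}
    - {"grip": 0, "dx": 0, "dy": 0, "dz": -15, "turn": 0}
    - {"grip": 0, "dx": 0, "dy": 0, "dz": 0, "turn": 0}
    - {"grip": 0, "dx": 0, "dy": 0, "dz": 0, "turn": 0}

```text
clock: 17.8
tool_pos: [0.4836, 0.1626, 0.0656]
eef_rot: [0.755, 0.656, 0.0, 0.0]
contact_force: [-0.3, -0.3, 0.7]
opening: 0.153
```

```bash
python3 - <<'E'
from fit import *
s=snapshot("wrist"); save(s,"wrist9.png"); ratw(s)
u=snapshot("side"); save(u,"side3.png",(255,160,445,260),4)
rows([0.4931,0.2341,0.03],81.95)
st=get_state(); R=Ro.from_quat(st["eef_rot"]).as_matrix(); p=st["tool_pos"]
W=world(s,True); L=(W-p)@R*1000; V=s["img"].max(-1)
m=(V<90)&(np.abs(L[...,0])<25)&(np.abs(L[...,1])<40)&(L[...,2]>-60)&(L[...,2]<-22)
P=L[m]; print(np.sort(P[:,2])[-10:].round(1),np.percentile(P[:,0],[1,99]),np.percentile(P[:,1],[1,99]))
E
```

```text
ratchet world [482.8  163.12  81.92] 0.011332794347804069 top z head,neck 46.2 45.3 cam heading 81.86
tcp [0.483  0.1624 0.0649] head 81.93 tilt z [-1.1e-03 -2.0e-04 -1.0e+00] shift tool mm (current orient) [72.4 -0.1 34.8] turn rad -0.0004 F [-0.2 -0.3 -0.2] open 0.062 t 17.9
[-31.7 -31.6 -31.6 -31.6 -31.5 -31.4 -31.4 -31.3 -31.2 -31. ] [-6.33896327 10.71586827] [-20.99793677  20.69287903]
```

View pics/wrist9.png

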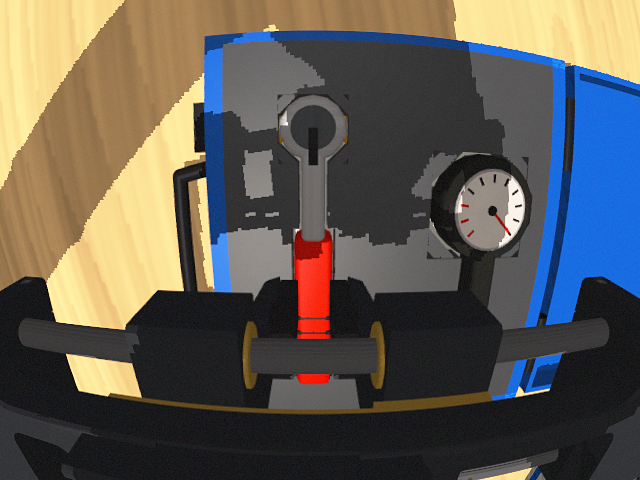

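View pics/side3.png

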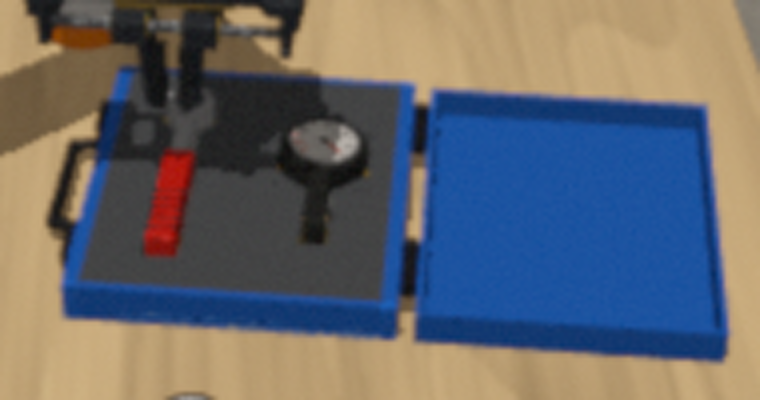

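send_rows:
  series:
    - {"grip": 0, "dx": 24, "dy": 0, "dz": 0, "turn": 0}
    - {"grip": 0, "dx": 24, "dy": 0, "dz": 10, "turn": 0}
    - {"grip": 0, "dx": 24, "dy": 0, "dz": 15, "turn": 0}
    - {"grip": 0, "dx": 0, "dy": 0, "dz": 15, "turn": 0}
    - {"grip": 0, "dx": 0, "dy": 0, "dz": 4, "turn": 0}
    - {"grip": 0, "dx": 0, "dy": 0, "dz": 2, "turn": 0}
    - {"grip": 0, "dx": 0, "dy": 0, "dz": 2, "turn": 0}
    - {"grip": 0, "dx": 0, "dy": 0, "dz": 2, "turn": 0}
    - {"grip": 0, "dx": 0, "dy": 0, "dz": 0, "turn": 0}

```text
clock: 18.8
tool_pos: [0.4938, 0.2333, 0.0157]
eef_rot: [0.755, 0.655, 0.0, 0.0]
contact_force: [-0.1, 0.0, -0.4]
opening: -0.001
```

```bash
python3 - <<'E'
from fit import *
rows([0.4931,0.2341,0.0035],81.95)
E
```

```text
tcp [0.4938 0.2333 0.0157] head 81.88 tilt z [ 2.e-04  1.e-04 -1.e+00] shift tool mm (current orient) [ 0.7 -0.8 12.2] turn rad -0.0012 F [-0.1  0.  -0.4] open -0.001 t 18.8
```

send_rows:
  series:
    - {"grip": 0, "dx": 0, "dy": 0, "dz": 2, "turn": 0}
    - {"grip": 0, "dx": 0, "dy": 0, "dz": 2, "turn": 0}
    - {"grip": 0, "dx": 0, "dy": 0, "dz": 2, "turn": 0}
    - {"grip": 0, "dx": 0, "dy": 0, "dz": 0, "turn": 0}

```text
clock: 19.2
tool_pos: [0.4942, 0.2342, 0.0102]
eef_rot: [0.755, 0.656, 0.001, 0.0]
contact_force: [0.0, 0.6, 1.5]
opening: 0.004
```

send_rows:
  series:
    - {"grip": 0, "dx": 0, "dy": 0, "dz": 2, "turn": 0}
    - {"grip": 0, "dx": 0, "dy": 0, "dz": 1, "turn": 0}
    - {"grip": 0, "dx": 0, "dy": 0, "dz": 0, "turn": 0}

```text
clock: 19.5
tool_pos: [0.4939, 0.2342, 0.0064]
eef_rot: [0.755, 0.656, 0.0, -0.0]
contact_force: [0.6, 1.9, 2.2]
opening: 0.004
```

send_rows:
  series:
    - {"grip": 0, "dx": 0, "dy": 0, "dz": 1.5, "turn": 0}
    - {"grip": 0, "dx": 0, "dy": 0, "dz": 1, "turn": 0}
    - {"grip": 0, "dx": 0, "dy": 0, "dz": 0, "turn": 0}

```text
clock: 19.8
tool_pos: [0.4941, 0.2342, 0.0052]
eef_rot: [0.755, 0.656, 0.001, -0.0]
contact_force: [-1.9, 2.1, 14.9]
opening: 0.006
```

send_rows:
  series:
    - {"grip": 0, "dx": 0, "dy": 0, "dz": 1, "turn": 0}
    - {"grip": 0, "dx": 0, "dy": 0, "dz": 1, "turn": 0}
    - {"grip": 0, "dx": 0, "dy": 0, "dz": 0, "turn": 0}

```text
clock: 20.1
tool_pos: [0.4943, 0.2343, 0.0049]
eef_rot: [0.755, 0.655, 0.001, -0.0]
contact_force: [-3.3, 1.0, 31.2]
opening: 0.005
```

```bash
python3 - <<'E'
from fit import *
rows([0.4931,0.2341,0.0035],81.95)
s=snapshot("side");W=world(s)
save(s,"side4.png",(255,160,445,260),4)
E
```

```text
tcp [0.4943 0.2343 0.0049] head 81.9 tilt z [ 0.0017  0.0022 -1.    ] shift tool mm (current orient) [-0.3 -1.1  1.4] turn rad -0.0008 F [-3.3  1.  31.2] open 0.005 t 20.1
```

View pics/side4.png

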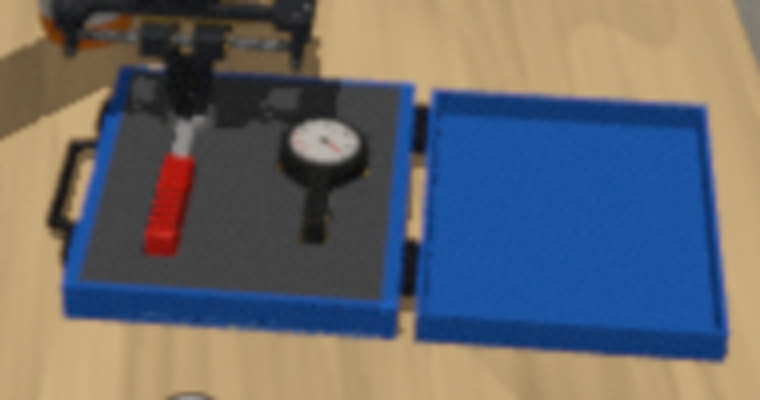

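send_rows:
  series:
    - {"grip": 0, "dx": 0, "dy": 0, "dz": -8, "turn": 0}
    - {"grip": 0, "dx": 0, "dy": 0, "dz": -30, "turn": 0}
    - {"grip": 0, "dx": -22, "dy": -1, "dz": 0, "turn": 0}
    - {"grip": 0, "dx": -22, "dy": 0, "dz": 0, "turn": 0}
    - {"grip": 0, "dx": -22, "dy": 0, "dz": 0, "turn": 0}
    - {"grip": 0, "dx": -22, "dy": 0, "dz": 0, "turn": 0}
    - {"grip": 0, "dx": -22, "dy": 0, "dz": 0, "turn": 0}
    - {"grip": 0, "dx": -22, "dy": 0, "dz": 0, "turn": 0}
    - {"grip": 0, "dx": 0, "dy": 0, "dz": 0, "turn": 0}
    - {"grip": 0, "dx": 0, "dy": 0, "dz": 0, "turn": 0}

```text
clock: 21.15
tool_pos: [0.4738, 0.103, 0.0397]
eef_rot: [0.755, 0.655, -0.0, -0.0]
contact_force: [-0.3, 0.5, -0.7]
opening: 0.004
```

```bash
python3 - <<'E'
from fit import *
rows([0.4746,0.1034,0.0035],81.95)
s=snapshot("wrist"); save(s,"wrist10.png"); W=world(s,True)
R_=np.array([np.cos(np.radians(81.93)),np.sin(np.radians(81.93))])
D=W[...,:2]-[0.4830,0.1629]; a=D@R_*1000; b=(D@[R_[1],-R_[0]])*1000
for x in range(-30,90,10):
    m=(abs(a-x)<3)&(abs(b)<4); print(x,m.sum(),np.nanmedian(W[m][:,2]).round(4) if m.any() else None,end="; ")
E
```

```text
tcp [0.4738 0.103  0.0397] head 81.87 tilt z [-1.e-03 -1.e-04 -1.e+00] shift tool mm (current orient) [ 0.5  0.8 36.2] turn rad -0.0015 F [-0.3  0.5 -0.7] open 0.004 t 21.15
-30 208 0.0429; -20 211 0.0421; -10 205 0.0413; 0 214 0.0407; 10 220 0.0396; 20 206 0.0393; 30 207 0.0384; 40 204 0.0378; 50 192 0.0371; 60 179 0.0373; 70 177 0.0366; 80 1 0.0346;
```

View pics/wrist10.png

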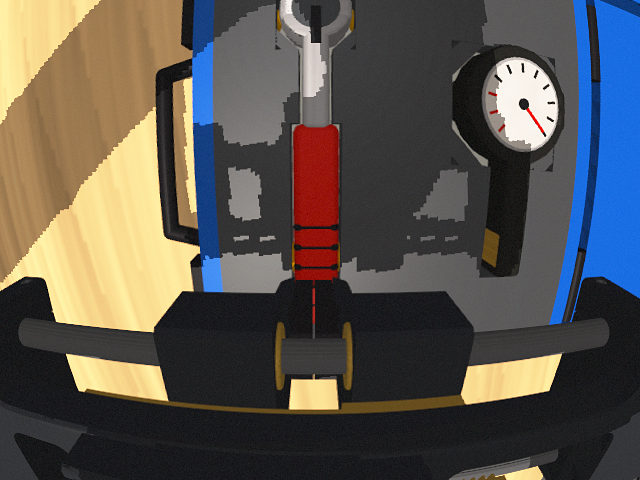

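send_rows:
  series:
    - {"grip": 0, "dx": 0, "dy": 0.8, "dz": 10, "turn": 0}
    - {"grip": 0, "dx": 0, "dy": 0, "dz": 10, "turn": 0}
    - {"grip": 0, "dx": 0, "dy": 0, "dz": 3, "turn": 0}
    - {"grip": 0, "dx": 0, "dy": 0, "dz": 2, "turn": 0}
    - {"grip": 0, "dx": 0, "dy": 0, "dz": 2, "turn": 0}
    - {"grip": 0, "dx": 0, "dy": 0, "dz": 2, "turn": 0}
    - {"grip": 0, "dx": 0, "dy": 0, "dz": 0, "turn": 0}

```text
clock: 21.9
tool_pos: [0.4747, 0.1031, 0.011]
eef_rot: [0.755, 0.656, -0.0, -0.0]
contact_force: [0.2, 0.4, 0.1]
opening: 0.004
```

send_rows:
  series:
    - {"grip": 0, "dx": 0, "dy": 0, "dz": 2, "turn": 0}
    - {"grip": 0, "dx": 0, "dy": 0, "dz": 2, "turn": 0}
    - {"grip": 0, "dx": 0, "dy": 0, "dz": 1, "turn": 0}
    - {"grip": 0, "dx": 0, "dy": 0, "dz": 0, "turn": 0}

```text
clock: 22.3
tool_pos: [0.4749, 0.1031, 0.0057]
eef_rot: [0.755, 0.656, -0.0, -0.0]
contact_force: [0.5, 1.2, 0.6]
opening: 0.004
```

send_rows:
  series:
    - {"grip": 0, "dx": 0, "dy": 0, "dz": 1.5, "turn": 0}
    - {"grip": 0, "dx": 0, "dy": 0, "dz": 1, "turn": 0}
    - {"grip": 0, "dx": 0, "dy": 0, "dz": 1, "turn": 0}
    - {"grip": 0, "dx": 0, "dy": 0, "dz": 0, "turn": 0}

```text
clock: 22.7
tool_pos: [0.4749, 0.1032, 0.0037]
eef_rot: [0.755, 0.656, 0.001, -0.0]
contact_force: [-2.2, -1.5, 17.4]
opening: 0.007
```

```bash
python3 - <<'E'
from fit import *
rows([0.4746,0.1034,0.0035],81.95)
E
```

```text
tcp [0.4749 0.1032 0.0037] head 81.92 tilt z [ 7.e-04  8.e-04 -1.e+00] shift tool mm (current orient) [ 0.1 -0.3  0.2] turn rad -0.0005 F [-2.2 -1.5 17.4] open 0.007 t 22.7
```

send_rows:
  series:
    - {"grip": 0, "dx": 0, "dy": 0, "dz": 1, "turn": 0}
    - {"grip": 0, "dx": 0, "dy": 0, "dz": 0, "turn": 0}

```text
clock: 22.9
tool_pos: [0.4749, 0.1032, 0.0037]
eef_rot: [0.755, 0.655, 0.001, -0.0]
contact_force: [-3.2, -0.4, 28.2]
opening: 0.003
```

send_rows:
  series:
    - {"grip": 0, "dx": 0, "dy": 0, "dz": -8, "turn": 0}
    - {"grip": 0, "dx": -20, "dy": 0, "dz": -40, "turn": 0}
    - {"grip": 0, "dx": -30, "dy": 0, "dz": -40, "turn": 0}
    - {"grip": 0, "dx": -30, "dy": 0, "dz": -30, "turn": 0}
    - {"grip": 0, "dx": -20, "dy": 0, "dz": 0, "turn": 0}
    - {"grip": 0, "dx": 0, "dy": 0, "dz": 0, "turn": 0}
    - {"grip": 0, "dx": 0, "dy": 0, "dz": 0, "turn": 0}

```text
clock: 23.6
tool_pos: [0.4608, 0.0047, 0.1192]
eef_rot: [0.755, 0.656, 0.0, -0.0]
contact_force: [-0.1, 0.3, -0.7]
opening: 0.003
```

```bash
cat > hts.py <<'E'
from fit import *
s=snapshot("wrist"); W=world(s,True)
import sys
save(s,sys.argv[1])
y=np.array([np.cos(np.radians(81.93)),np.sin(np.radians(81.93))]); x=np.array([y[1],-y[0]])
for nm,o,xs in (("ratchet",np.array([.4831,.1629]),range(-85,90,15)),("gauge",np.array([.4831,.1629])+.104*x,range(-60,60,8)),("insert",np.array([.4831,.1629])+.052*x,range(-80,90,40))):
    D=W[...,:2]-o; a=D@y*1000; b=D@x*1000; print(nm,end=": ")
    for q in xs:
        m=(abs(a-q)<3)&(abs(b)<4); print(q,(np.nanmedian(W[m][:,2])*1000).round(1) if m.any() else None,end="; ")
    print()
E
python3 hts.py wrist11.png; python3 -c "
from h import *; rows([.5861,.1483,.05],81.95)"
```

```text
ratchet: -85 34.3; -70 34.4; -55 34.3; -40 34.4; -25 34.4; -10 34.4; 5 34.3; 20 None; 35 None; 50 None; 65 None; 80 None; 
gauge: -60 46.0; -52 46.1; -44 46.0; -36 46.0; -28 45.9; -20 46.0; -12 45.6; -4 45.8; 4 45.9; 12 46.7; 20 None; 28 None; 36 None; 44 None; 52 None; 
insert: -80 30.4; -40 30.3; 0 30.6; 40 None; 80 None; 
tcp [0.4607 0.0054 0.119 ] head 82.01 tilt z [-9.0e-04  1.1e-03 -1.0e+00] shift tool mm (current orient) [158.9 104.3  69. ] turn rad 0.001 F [ 0.2  0.4 -0.1] open 0.005 t 23.65
```

View pics/wrist11.png

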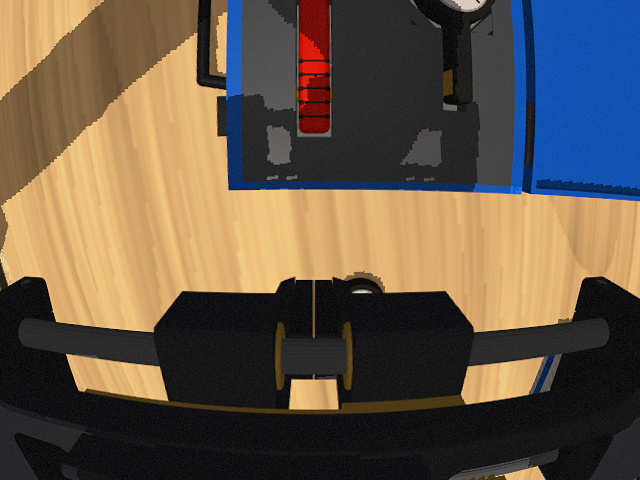

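The ratchet is flat at 34.3 mm along its length. Next is the gauge, pressed at its origin first.

send_rows:
  series:
    - {"grip": 0, "dx": 20, "dy": 13, "dz": 0, "turn": 0}
    - {"grip": 0, "dx": 23, "dy": 15, "dz": 0, "turn": 0}
    - {"grip": 0, "dx": 23, "dy": 15, "dz": 10, "turn": 0}
    - {"grip": 0, "dx": 23, "dy": 15, "dz": 10, "turn": 0}
    - {"grip": 0, "dx": 23, "dy": 15, "dz": 20, "turn": 0}
    - {"grip": 0, "dx": 23, "dy": 15, "dz": 20, "turn": 0}
    - {"grip": 0, "dx": 24, "dy": 16, "dz": 20, "turn": 0}
    - {"grip": 0, "dx": 0, "dy": 0, "dz": 10, "turn": 0}
    - {"grip": 0, "dx": 0, "dy": 0, "dz": 0, "turn": 0}
    - {"grip": 0, "dx": 0, "dy": 0, "dz": 0, "turn": 0}

```text
clock: 24.65
tool_pos: [0.585, 0.1465, 0.0291]
eef_rot: [0.755, 0.656, -0.001, -0.0]
contact_force: [0.1, 0.5, 0.4]
opening: 0.009
```

```bash
python3 -c "
from h import *; rows([.5861,.1483,.004],81.95)"
```

```text
tcp [0.585  0.1465 0.0291] head 81.93 tilt z [-2.e-03 -8.e-04 -1.e+00] shift tool mm (current orient) [ 2.   0.9 25.1] turn rad -0.0004 F [0.1 0.5 0.4] open 0.009 t 24.65
```

send_rows:
  series:
    - {"grip": 0, "dx": 2, "dy": 1, "dz": 8, "turn": 0}
    - {"grip": 0, "dx": 0, "dy": 0, "dz": 4, "turn": 0}
    - {"grip": 0, "dx": 0, "dy": 0, "dz": 2, "turn": 0}
    - {"grip": 0, "dx": 0, "dy": 0, "dz": 2, "turn": 0}
    - {"grip": 0, "dx": 0, "dy": 0, "dz": 2, "turn": 0}
    - {"grip": 0, "dx": 0, "dy": 0, "dz": 0, "turn": 0}

```text
clock: 25.25
tool_pos: [0.5895, 0.1489, 0.0127]
eef_rot: [0.755, 0.655, 0.002, 0.001]
contact_force: [1.6, 0.5, 3.9]
opening: 0.001
```

send_rows:
  series:
    - {"grip": 0, "dx": 0, "dy": 0, "dz": 1.5, "turn": 0}
    - {"grip": 0, "dx": 0, "dy": 0, "dz": 1.5, "turn": 0}
    - {"grip": 0, "dx": 0, "dy": 0, "dz": 1, "turn": 0}
    - {"grip": 0, "dx": 0, "dy": 0, "dz": 0, "turn": 0}

```text
clock: 25.65
tool_pos: [0.5891, 0.1483, 0.01]
eef_rot: [0.755, 0.655, 0.002, 0.001]
contact_force: [-2.2, -0.3, 14.9]
opening: 0.007
```

```bash
python3 -c "
from h import *; rows([.5861,.1483,.004],81.95)"
```

```text
tcp [0.5891 0.1483 0.01  ] head 81.87 tilt z [ 3.6e-03  8.0e-04 -1.0e+00] shift tool mm (current orient) [-0.5 -3.   6. ] turn rad -0.0014 F [-2.2 -0.3 14.9] open 0.007 t 25.65
```

send_rows:
  series:
    - {"grip": 0, "dx": 0, "dy": 0, "dz": -10, "turn": 0}
    - {"grip": 0, "dx": -0.5, "dy": -3, "dz": 0, "turn": 0}
    - {"grip": 0, "dx": 0, "dy": 0, "dz": 6, "turn": 0}
    - {"grip": 0, "dx": 0, "dy": 0, "dz": 0, "turn": 0}

```text
clock: 26.05
tool_pos: [0.5833, 0.149, 0.0107]
eef_rot: [0.755, 0.656, -0.001, -0.001]
contact_force: [0.2, 0.1, -0.0]
opening: 0.001
```

```bash
python3 -c "
from h import *; rows([.5861,.1483,.004],81.95)"
```

```text
tcp [0.5833 0.149  0.0107] head 81.95 tilt z [-1.9e-03  4.0e-04 -1.0e+00] shift tool mm (current orient) [-0.3  2.9  6.7] turn rad 0.0 F [ 0.2  0.1 -0. ] open 0.001 t 26.05
```

send_rows:
  series:
    - {"grip": 0, "dx": 0, "dy": 0, "dz": 0, "turn": 0}
    - {"grip": 0, "dx": 0, "dy": 0, "dz": 0, "turn": 0}
    - {"grip": 0, "dx": 0, "dy": 0, "dz": 0, "turn": 0}
    - {"grip": 0, "dx": 0, "dy": 0, "dz": 0, "turn": 0}

```text
clock: 26.45
tool_pos: [0.5843, 0.1485, 0.0113]
eef_rot: [0.755, 0.656, -0.0, -0.0]
contact_force: [0.8, -0.0, 0.3]
opening: -0.001
```

```bash
python3 hts.py wrist12.png; python3 -c "
from h import *; rows([.5861,.1483,.004],81.95)"
```

```text
ratchet: -85 None; -70 34.4; -55 34.3; -40 None; -25 34.2; -10 34.2; 5 34.2; 20 34.2; 35 34.1; 50 34.3; 65 35.2; 80 35.0; 
gauge: -60 42.2; -52 42.1; -44 41.7; -36 None; -28 None; -20 None; -12 86.9; -4 61.2; 4 65.1; 12 39.9; 20 143.0; 28 120.3; 36 38.8; 44 38.2; 52 37.7; 
insert: -80 None; -40 None; 0 30.4; 40 30.4; 80 30.4; 
tcp [0.5844 0.1486 0.0114] head 81.92 tilt z [-0. -0. -1.] shift tool mm (current orient) [-0.   1.7  7.4] turn rad -0.0005 F [ 0.1  0.3 -0.2] open 0.006 t 26.5
```

send_rows:
  series:
    - {"grip": 0, "dx": -6, "dy": 1.7, "dz": 0, "turn": 0}
    - {"grip": 0, "dx": 0, "dy": 0, "dz": 0, "turn": 0}
    - {"grip": 0, "dx": 0, "dy": 0, "dz": 2, "turn": 0}
    - {"grip": 0, "dx": 0, "dy": 0, "dz": 1.5, "turn": 0}
    - {"grip": 0, "dx": 0, "dy": 0, "dz": 1.5, "turn": 0}
    - {"grip": 0, "dx": 0, "dy": 0, "dz": 0, "turn": 0}

```text
clock: 27.1
tool_pos: [0.5847, 0.1417, 0.0068]
eef_rot: [0.755, 0.655, -0.001, -0.0]
contact_force: [-0.8, -0.8, 2.0]
opening: 0.006
```

send_rows:
  series:
    - {"grip": 0, "dx": 0, "dy": 0, "dz": 1.5, "turn": 0}
    - {"grip": 0, "dx": 0, "dy": 0, "dz": 1, "turn": 0}
    - {"grip": 0, "dx": 0, "dy": 0, "dz": 0, "turn": 0}

```text
clock: 27.4
tool_pos: [0.5844, 0.1416, 0.0041]
eef_rot: [0.755, 0.655, -0.001, -0.0]
contact_force: [-2.5, -1.5, 4.6]
opening: 0.006
```

```bash
python3 -c "
from h import *; rows([.5861,.1483,.004],81.95)"
```

```text
tcp [0.5844 0.1416 0.0041] head 81.9 tilt z [-1.6e-03 -8.0e-04 -1.0e+00] shift tool mm (current orient) [6.9 0.8 0.1] turn rad -0.0009 F [-2.5 -1.5  4.6] open 0.006 t 27.4
```

send_rows:
  series:
    - {"grip": 0, "dx": 0, "dy": 0, "dz": 1, "turn": 0}
    - {"grip": 0, "dx": 0, "dy": 0, "dz": 1, "turn": 0}
    - {"grip": 0, "dx": 0, "dy": 0, "dz": 0, "turn": 0}

```text
clock: 27.7
tool_pos: [0.5843, 0.1416, 0.0037]
eef_rot: [0.755, 0.655, -0.001, -0.0]
contact_force: [-5.2, -2.6, 20.1]
opening: 0.002
```

```bash
python3 hts.py wrist13.png; python3 -c "
from h import *; rows([.5861,.1483,.004],81.95)"
```

```text
ratchet: -85 None; -70 34.2; -55 34.3; -40 None; -25 34.3; -10 34.3; 5 34.4; 20 34.3; 35 34.2; 50 34.4; 65 35.3; 80 35.0; 
gauge: -60 34.1; -52 34.4; -44 None; -36 None; -28 None; -20 78.7; -12 79.4; -4 56.2; 4 55.1; 12 125.5; 20 113.8; 28 36.0; 36 35.5; 44 35.5; 52 35.3; 
insert: -80 None; -40 None; 0 30.2; 40 30.2; 80 30.4; 
tcp [0.5843 0.1416 0.0037] head 81.88 tilt z [-1.6e-03 -3.0e-04 -1.0e+00] shift tool mm (current orient) [ 6.9  0.8 -0.3] turn rad -0.0012 F [-6.2 -2.6 18.9] open 0.002 t 27.75
```

send_rows:
  series:
    - {"grip": 0, "dx": 0, "dy": 0, "dz": -8, "turn": 0}
    - {"grip": 0, "dx": 18, "dy": 0.5, "dz": -12, "turn": 0}
    - {"grip": 0, "dx": 17, "dy": 0, "dz": 0, "turn": 0}
    - {"grip": 0, "dx": 0, "dy": 0, "dz": 8, "turn": 0}
    - {"grip": 0, "dx": 0, "dy": 0, "dz": 5, "turn": 0}
    - {"grip": 0, "dx": 0, "dy": 0, "dz": 2, "turn": 0}
    - {"grip": 0, "dx": 0, "dy": 0, "dz": 2, "turn": 0}
    - {"grip": 0, "dx": 0, "dy": 0, "dz": 1, "turn": 0}
    - {"grip": 0, "dx": 0, "dy": 0, "dz": 0, "turn": 0}

```text
clock: 28.65
tool_pos: [0.5907, 0.1762, 0.004]
eef_rot: [0.755, 0.655, -0.0, 0.0]
contact_force: [-0.8, -0.3, -0.2]
opening: 0.006
```

```bash
python3 -c "
from h import *; rows([.5861,.1483,.004],81.95)"
```

```text
tcp [0.5907 0.1762 0.004 ] head 81.86 tilt z [-1.e-04 -4.e-04 -1.e+00] shift tool mm (current orient) [-28.3  -0.6  -0. ] turn rad -0.0015 F [-0.8 -0.3 -0.2] open 0.006 t 28.65
```

send_rows:
  series:
    - {"grip": 0, "dx": 0, "dy": 0, "dz": 1, "turn": 0}
    - {"grip": 0, "dx": 0, "dy": 0, "dz": 1, "turn": 0}
    - {"grip": 0, "dx": 0, "dy": 0, "dz": 0, "turn": 0}

```text
clock: 28.95
tool_pos: [0.5908, 0.1765, 0.0038]
eef_rot: [0.755, 0.655, 0.0, 0.0]
contact_force: [-2.5, -1.9, 13.7]
opening: 0.006
```

send_rows:
  series:
    - {"grip": 0, "dx": 0, "dy": 0, "dz": 1, "turn": 0}
    - {"grip": 0, "dx": 0, "dy": 0, "dz": 0, "turn": 0}

```text
clock: 29.15
tool_pos: [0.5908, 0.1764, 0.0037]
eef_rot: [0.755, 0.655, 0.0, 0.0]
contact_force: [-4.7, -1.8, 21.4]
opening: 0.004
```

send_rows:
  series:
    - {"grip": 0, "dx": 0, "dy": 0, "dz": -8, "turn": 0}
    - {"grip": 0, "dx": -18, "dy": 0, "dz": -12, "turn": 0}
    - {"grip": 0, "dx": -18, "dy": 0, "dz": 0, "turn": 0}
    - {"grip": 0, "dx": -18, "dy": -0.5, "dz": 0, "turn": 0}
    - {"grip": 0, "dx": -18, "dy": 0, "dz": 0, "turn": 0}
    - {"grip": 0, "dx": 0, "dy": 0, "dz": 8, "turn": 0}
    - {"grip": 0, "dx": 0, "dy": 0, "dz": 6, "turn": 0}
    - {"grip": 0, "dx": 0, "dy": 0, "dz": 3, "turn": 0}
    - {"grip": 0, "dx": 0, "dy": 0, "dz": 2, "turn": 0}
    - {"grip": 0, "dx": 0, "dy": 0, "dz": 0, "turn": 0}

```text
clock: 30.15
tool_pos: [0.5796, 0.1067, 0.0037]
eef_rot: [0.755, 0.656, 0.0, -0.001]
contact_force: [-5.8, 0.2, 20.0]
opening: 0.004
```

send_rows:
  series:
    - {"grip": 0, "dx": 0, "dy": 0, "dz": 1, "turn": 0}
    - {"grip": 0, "dx": 0, "dy": 0, "dz": 0, "turn": 0}

```text
clock: 30.35
tool_pos: [0.5796, 0.1067, 0.0037]
eef_rot: [0.755, 0.656, 0.0, -0.001]
contact_force: [-6.9, -1.1, 27.9]
opening: 0.001
```

Everything stops hard at a tip height of 34 mm. I raise the arm and back away for a full check.

send_rows:
  series:
    - {"grip": 0, "dx": 0, "dy": 0, "dz": -8, "turn": 0}
    - {"grip": 0, "dx": 0, "dy": 0, "dz": -40, "turn": 0}
    - {"grip": 0, "dx": -10, "dy": -10, "dz": -40, "turn": 0}
    - {"grip": 0, "dx": -20, "dy": -20, "dz": -40, "turn": 0}
    - {"grip": 0, "dx": -20, "dy": -20, "dz": -40, "turn": 0}
    - {"grip": 0, "dx": 0, "dy": 0, "dz": -40, "turn": 0}
    - {"grip": 0, "dx": 0, "dy": 0, "dz": 0, "turn": 0}
    - {"grip": 0, "dx": 0, "dy": 0, "dz": 0, "turn": 0}
    - {"grip": 0, "dx": 0, "dy": 0, "dz": 0, "turn": 0}

```text
clock: 31.25
tool_pos: [0.5229, 0.0644, 0.2078]
eef_rot: [0.755, 0.656, -0.001, -0.001]
contact_force: [-0.1, 0.2, -0.2]
opening: 0.005
```

```bash
python3 hts.py wrist14.png; python3 - <<'E'
from h import *
rows([.5861,.1483,.004],81.95)
np.set_printoptions(precision=4,suppress=True)
for n in ["side","scene"]:
    s=snapshot(n); W=world(s); save(s,n+"_end.png")
    for t in ["carton","filter","padbox"]:
        r=regions_of(s,t)
        if r: P=W[r[0]["pixels"]]; print(n,t,round(r[0]["score"],2),r[0]["extent"],np.nanmedian(P,0))
E
```

```text
ratchet: -85 33.8; -70 338.8; -55 34.3; -40 34.3; -25 34.5; -10 34.4; 5 34.4; 20 34.3; 35 34.3; 50 34.3; 65 35.3; 80 35.1; 
gauge: -60 34.2; -52 34.4; -44 34.4; -36 34.4; -28 34.6; -20 34.0; -12 34.3; -4 34.4; 4 35.0; 12 35.8; 20 35.6; 28 36.1; 36 35.5; 44 35.8; 52 35.2; 
insert: -80 31.0; -40 30.7; 0 30.2; 40 30.5; 80 30.3; 
tcp [0.5227 0.0641 0.2075] head 82.01 tilt z [-2.8e-03 -2.0e-04 -1.0e+00] shift tool mm (current orient) [ 92.3  51.6 203.3] turn rad 0.001 F [0.1 0.1 1.1] open 0.004 t 31.3
side carton 0.71 [268.5, 302.0, 290.5, 351.0] [ 0.4363 -0.2874  0.0442]
side filter 0.84 [263.9, 138.4, 286.4, 169.9] [0.41   0.3717 0.0617]
side padbox 0.87 [383.0, 279.1, 417.5, 325.6] [ 0.7206 -0.2263  0.0293]
scene carton 0.79 [252.6, 180.7, 291.5, 210.5] [ 0.4598 -0.2585  0.0404]
scene filter 0.79 [477.5, 233.4, 517.2, 277.6] [0.4362 0.4024 0.0682]
scene padbox 0.56 [203.4, 237.4, 255.0, 277.3] [ 0.7368 -0.1989  0.0307]
```

View pics/wrist14.png

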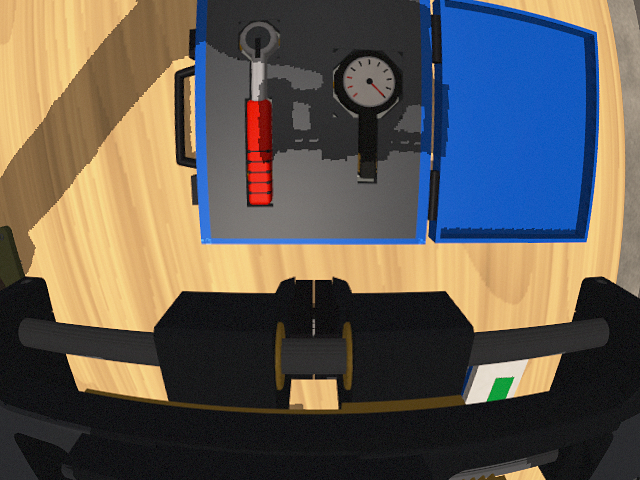

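View pics/scene_end.png

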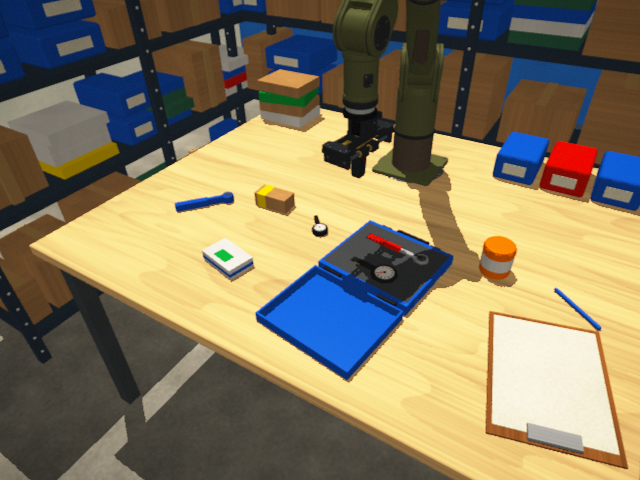

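The wrist picture shows the ratchet (258,115) and the gauge (368,115) both down in their cutouts. The scene picture shows the boxes and the filter unmoved. I hand in.

```bash
python3 -c "
from plant import finish_job; print(finish_job())"
```

```text
the job is handed in; nothing more can be done
None
```

I laid the red ratchet in its cutout, head in the round end, and pressed head and then handle. After that I pressed the gauge near its origin (the final press about 7 mm toward the stem), then at the dial and the stem. I let go and handed in at about 31.5 s.

**Last checks:**
- **Ratchet:** its top reads 34.3 mm along grip and neck. The head reads about 35 mm, and it read about 0.8 mm above the neck from when it was lifted.
- **Gauge:** the stem reads 34.0 to 34.6 mm. The dial reads 35.2 to 36.1 mm, about 1 mm above the stem, as it did before pressing. Presses at handle, dial and stem stopped hard at 34 mm, and no wrist force reading passed about 31 N.
- **Bystanders:** the side camera puts carton, filter and padbox within about 2 mm of the start. The scene camera agrees, except for a 4 mm shift in the carton's median, which I take as change in the detected outline.

**Disagreed along the way:**
- **Fingertip position:** the fingertips are about 30 mm behind the reported TCP. My first close therefore shut in the air above the ratchet, touching nothing, and I corrected all later heights from the pictures.
- **Gauge press:** the first press was 3 mm off centre and left the gauge slightly tilted. The later presses cured it.

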